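# Load the clock-plate dryer, nip the plates with the cam lever and wind up the timer

## Robot

A 6-joint arm with a two-finger parallel gripper is mounted at the origin on the work surface. World frame = base frame: x ahead of the robot, y to its left, z up, the work surface at z = 0. Lengths are in m, angles in rad, forces in N, time in s.
With the tool pointing down it reaches from about 0.3 to 0.875 m from the base axis. Payload 6.4 kg.
Tool frame: the origin (TCP) lies at the very end of the fingers, on their centre line; the grasp point (between the pads) lies 19 mm behind it; z points along the fingers, y is the line along which they close (so a half turn about z gives the same grasp; the last joint's range is limited). The gripper opens to 85 mm and grips with 20 to 120 N. Pads are 22 mm wide; open, the fingers measure 114 mm over their backs; the gripper's body (76 mm by 85 mm) begins 54 mm behind the grasp point. The pads swing forward as they close: fully open they stand 13 mm farther back than shut.
Start: joints at [-0.206, 0.181, 1.607, -0, 1.354, -0.206], TCP at [0.575, 0, 0.231] pointing down, gripper open.
Joint ranges: [-2.99, 2.99], [-0.89, 2.07], [0.3, 2.58], [-1.14, 4.28], [0, 2.63], [-3.12, 3.12]. Speed limits (rad/s): [2.57, 2.57, 3.01, 3.14, 3.14, 3.14].

## Interface

Orientations are given as a 3x3 rotation matrix whose columns are the frame's x, y, z axes.
In Python, from plant import r, cams gives the robot as it stands.
- The arm moves only by the tool step_arm, never from a script. Its argument "deltas" is a list of rows, each an object with "rot": the turn, a rotation vector about the tool's x, y, z in rad, a list of three; "slide": the shift along the tool's x, y, z in cm, a list of three; "jaw": the closure, from 0 (fully open) to 1 (shut). In form: [{"rot": [ax, ay, az], "slide": [tx, ty, tz], "jaw": jaw}, ...]. A call has 1 to 10 rows; each row shifts and turns the commanded pose from where the row before left it, along the tool's axes as they then stand; what a row does not reach is not made up. A row lasts 1/10 s, in which the tool goes at most 50 mm and 8.59 degrees, less where a joint would pass 70% of its speed; a pose out of reach is approached as far as the arm can. A call is refused whole if a number of a shift passes 5 or a number of a turn 0.15, either way. A call with a gripper value outside its range is refused whole. The fingers move at their own pace and stop on an object; "grip_force" is the grip in N (left out, the last holds). Time passes only in rows, so rows that do not move let the fingers close. It gives the time, the measured TCP pose, the force, the opening and the grip force at its end, in the units of the state.
- r.get_obs(): the state, without advancing time (a new reading comes with each control period).
- cams.get_image(name): name is "scene" or "side" or "wrist"; returns the picture (480x640x3 uint8, red, green, blue); there is no depth.
- cams.calibration(name): a dict with "mtx" (3x3 intrinsics, pixels), "world_from_camera" (4x4, takes a point from camera to world coordinates). Camera axes: x right, y up, looking along -z (the intrinsics and any distortion apply to the point x, -y, -z); pixel columns grow to the right and rows downward; lengths in m; the calibration is good to about 2 mm. A picture is of the moment at which its call begins: read the wrist's pose just before it. calibration takes no time and is no camera call; for the wrist camera it gives the pose at the moment of the call.
- r.sign_off(): hands the job in; it is judged then, once.
The state is a dict: "time_s": time; "q": joint angles; "joint_vel": joint speeds; "joint_torque": joint torques, N m; "position": TCP position; "ee_rot": TCP orientation; "ft_force": force on the tool from outside, world axes, zero at the start; "moment": the same for the moment, N m; "gripper_width": opening from 0.0 (shut) to 1.0 (fully open); "gripper_force": force on a finger pad.
Only numpy, scipy, OpenCV 4.12 (cv2) and the standard library are available. Lean on these libraries where they do the work, as an engineer would, in place of code of your own. Each camera call takes 0.05 s, during which the arm holds its last target. There are 200 camera calls.

## Task

Load the white bench dryer with the washed clock parts: lift each brass plate by its top edge straight up out of the wooden draining rack and stand it in a slot of the dryer's comb (one plate to a slot), and stand the mainspring barrels upright in the bays of the dryer's parts tray. When all the plates are in, swing the red cam lever just far enough that the sprung plungers gently hold every plate against the back fence, without overrunning and squeezing them; then, with everything loaded and clamped, turn the timer knob clockwise all the way to its end stop. Do not tip a plate over, and leave the other things on the bench where they are.

Things in the scene. Friction and masses are not known exactly. Their poses are not given: they have to be found in the camera images.
- dryer: White bench-top dryer, fixed, 245 (x) x 290 (y) x 65 mm high, origin at the table, front faces its -x (to the robot), yaw within 0.2 rad. On its flat top (deck, z = 65 mm): at the left (+y) a comb of three slots between the clamp bar in front (-x) and the back fence (+x); at the right (-y) a low parts tray of two bays with the timer knob in front of it; in front of the bar the red cam lever.
- slot0 (a point): Middle of the floor of the left slot, at (26, 105, 65) mm in the dryer's frame. slot1 and slot2 lie 40 and 80 mm further to -y. Slots run along x, 44 mm long, and take one plate each on edge, broad faces to +y and -y. 7.5 mm wide between blue sheet ribs 20 mm high; above them flared lead-ins, 16 mm wide at 30 mm above the deck.
- fence: Aluminium back fence along y, 130 mm long, top 42 mm above the deck. Its place differs from start to start; far too stiff to push, leave it. Origin in its front face, at deck height, at y = 65 mm of the dryer. The plates' rear edges are to be pressed against this face, which lies at x = 62 to 70 mm in the dryer's frame.
- clampbar: Aluminium clamp bar along y, driven to +x by the cam. Origin in its rear face, 24 mm above the deck, at x = -50 mm + 10 mm per rad of lever in the dryer's frame. Carries three rubber-tipped plungers, one at each slot, 32 mm above the deck; free tips are 32 mm ahead (+x) of the origin. With the lever at 0, tip and fence are 80 to 88 mm apart: lower the 70 mm wide plates between them.
- plunger0 (a joint): How far the plunger at slot0 is pushed in against its spring, m: 0 free, 9 mm at most; spring 2 N per mm. 2 to 3 mm with the plate against the fence is right; above 4.5 mm (9 N) the lever has overrun. Pushing a plate along its slot alone takes 1 to 2 N.
- plunger1 (a joint): The same at slot1.
- plunger2 (a joint): The same at slot2.
- lever (a joint): Angle of the cam lever, rad, 0 (bar fully back) to 2.6, growing anticlockwise seen from above. Vertical axis at (-60, 65) mm in the dryer's frame. At 0 it points to the dryer's +y, at 1.57 to its front (-x). Starts between 0 and 0.3; friction 0.45 Nm (6.5 N at the handle); stays where it is left.
- lever_handle (a point): Grip point on the lever's upright black handle, a round 16 mm post that stands 33 to 71 mm above the deck, 70 mm from the axis; this point is 52 mm above the deck. The red lever arm under it is 18 mm wide and 26 to 34 mm above the deck.
- timer (a joint): Angle of the timer knob, rad, growing clockwise seen from above, 0 to the end stop at 2.6. The white mark on the bar grip points to the dryer's front at 0. Friction 0.06 Nm; it stays where it is left. It must end at the stop (above 2.52).
- timer_grip (a point): On the timer knob's vertical axis, at (-89, -85, 102) mm in the dryer's frame, at the height to grip. A black 40 mm disc with an upright bar grip, 38 mm long, 14 mm wide, from 77 to 109 mm above the table. The point turns with the knob: the bar lies along its x axis, and along the dryer's x at joint value 0. A red mark on the scale shows the end.
- tray_floor (a point): Middle of the floor of the parts tray, at (24, -85, 67) mm in the dryer's frame. A divider along y through this middle parts the tray into two square bays of 71 mm (x) by 70 mm (y) inside, centred 37 mm to -x and +x of this point: one barrel to a bay. Divider 3 mm thick; divider and walls 12 mm high above the floor.
- rack: Wooden draining rack, fixed, 94 (x) x 152 (y) x 42 mm high, origin at the table, yaw within 0.3 rad. Three slots 8 mm wide and 30 mm deep at y = 45, 0 and -45 mm run along its x; slot floor at z = 12 mm, low end rails along the front and back up to 22 mm.
- plate0: Brass clock plate, pierced, 70 mm wide (its x) x 5 mm thick (its y) x 80 mm high (its z), 160 g. Origin at the middle of its lower edge. Stands on edge in a rack slot (left, middle or right). Two or three plates are present; an absent one reads None.
- plate1: The same.
- plate2: The same.
- barrel0: Brass mainspring barrel: drum of 48 mm diameter, its top 50 mm above its underside, with a toothed rim of 60 mm diameter in the lowest 5 mm and a 10 mm thick arbor standing 10 mm above the top; 250 g. Origin at the centre of its underside. Stands upright on the bench in front of the rack. One or two are present; an absent one reads None.
- barrel1: The same.
- tin: Bystander: aluminium tin, 42 mm diameter, 32 mm high, left of the dryer; origin at its underside.
- jar: Bystander: white jar, 64 mm diameter, 45 mm high, behind the rack.
- loupe: Bystander: black eyeglass, 42 mm diameter, 40 mm high, behind the rack.
- dial: Bystander: flat brass dial, 90 mm diameter, 4 mm thick, behind the dryer.
- driver: Bystander: red screwdriver, 150 mm long, lying flat in front of the dryer.
There are look-alikes about, which are no part of the job. Leave any blue look-alike of the plate1 alone.

How it is judged:
By the outcome, as a careful person would: the job done as asked, in the order asked, and still so for the second after the job is handed in, with the robot touching nothing.
Of plate0, plate1, plate2 only 2 to 3 are there at a start; the rules pass over those that are not, and their reading is None.
Of barrel0, barrel1 only 1 to 2 are there at a start; the rules pass over those that are not, and their reading is None.
At some moment in a run one of barrel0, barrel1 may be knocked a few centimetres aside while the robot is not near it.
It also fails if it takes over 210 s, if anything falls off the work surface, if the arm or the gripper's body presses on something with over 40 N, if the wrist force passes 120 N, or if a joint passes its speed limit or range.

## Working session

There is one attempt and no reset: what is moved stays moved. The work goes in short steps, Python scripts to look and compute and a tool call to move; the robot and the scene stay as the last step left them, time stands still between calls to the robot, and variables do not carry over. Pictures are saved under pics/ and viewed, at most 14 in all, crops included, and the job is handed in when it is done.

Besides the shell and the picture viewer there is one more tool, called after "Request:" by a JSON object that holds its "op" and its "data". step_arm: Moves the arm, as the interface text tells. Its arguments: {"type":"object","properties":{"deltas":{"type":"array"},"grip_force":{"type":"number"}},"required":["deltas"]}

```bash
ls; mkdir -p pics
python3 - <<'E'
from plant import r,cams
import cv2
o=r.get_obs();print(o)
for n in("scene","side"):
    im=cams.get_image(n);cv2.imwrite(f"pics/{n}0.png",im[:,:,::-1])
    print(n,cams.calibration(n))
im=cams.get_image("wrist");cv2.imwrite(f"pics/wrist0.png",im[:,:,::-1]);print(cams.calibration("wrist"))
E
```

```text
pics
{'time_s': 0.0, 'q': array([-2.06298829e-01,  1.81525884e-01,  1.60802921e+00, -2.28534174e-05,
        1.35380534e+00, -2.06312991e-01]), 'joint_vel': array([-0.00099004,  0.00048784, -0.00109253,  0.00133833,  0.00115035,
        0.00086416]), 'joint_torque': array([ 3.41415571e-04, -4.44869328e+01, -3.51340663e+01, -2.51131587e-04,
        9.11703974e-03,  3.43231875e-05]), 'position': array([5.74434842e-01, 1.29181714e-04, 2.30382436e-01]), 'ee_rot': array([[-1.88075114e-05,  9.99998495e-01, -1.73486795e-03],
       [ 9.99999942e-01,  1.93978553e-05,  3.40265533e-04],
       [ 3.40298673e-04, -1.73486145e-03, -9.99998437e-01]]), 'ft_force': array([-0.88005885, -1.02662472,  0.7075996 ]), 'moment': array([ 0.01121533, -0.00887596, -0.00463033]), 'gripper_force': 0.0, 'gripper_width': 0.9992284135864549}
scene {'mtx': array([[497.49210058,   0.        , 322.54164147],
       [  0.        , 497.49210058, 238.57700656],
       [  0.        ,   0.        ,   1.        ]]), 'world_from_camera': array([[ 0.58056022, -0.59160764,  0.55941955,  1.10615814],
       [ 0.81420945,  0.42
[... 515 characters left out ...]
],
       [-3.80757780e-04,  8.67820750e-01,  4.96877250e-01,
         5.39688363e-01],
       [ 0.00000000e+00,  0.00000000e+00,  0.00000000e+00,
         1.00000000e+00]])}
{'mtx': array([[427.73497859,   0.        , 322.44996994],
       [  0.        , 427.73497859, 242.71758238],
       [  0.        ,   0.        ,   1.        ]]), 'world_from_camera': array([[ 9.99999435e-01, -8.48602941e-04,  6.39479511e-04,
         5.74583661e-01],
       [ 5.95407647e-04,  9.45972921e-01,  3.24245089e-01,
         8.42153895e-02],
       [-8.80085638e-04, -3.24244526e-01,  9.45972892e-01,
         3.73877045e-01],
       [ 0.00000000e+00,  0.00000000e+00,  0.00000000e+00,
         1.00000000e+00]])}
```

View pics/scene0.png

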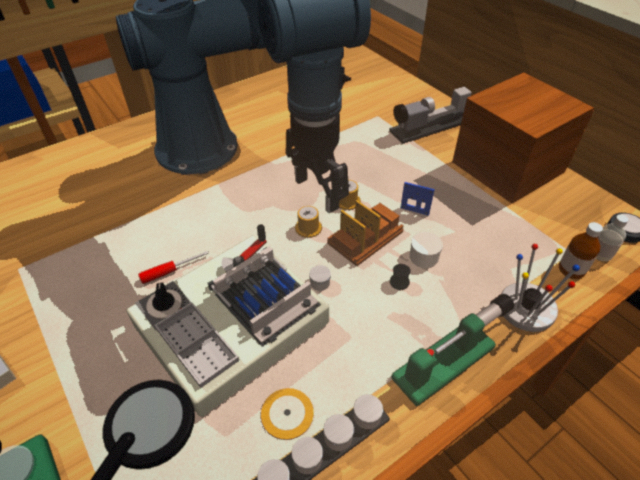

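View pics/side0.png

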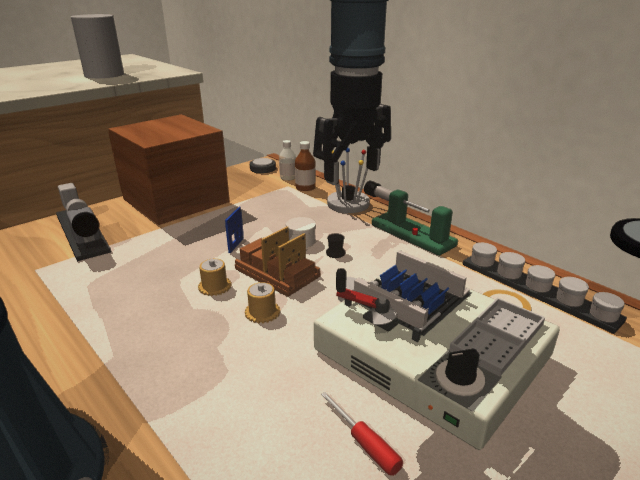

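The scene picture shows two brass plates in the rack (about 352,230 and 368,222), barrels at (308,222) and (350,195), and the dryer around (230,320). A blue look-alike plate at (418,200) stands outside the rack and is to be left alone. First I'll get rough positions by ray casting.

```bash
cat > h.py <<'E'
import numpy as np, cv2
from plant import r,cams
def snap(n,f=None):
    c=cams.calibration(n); im=cams.get_image(n)
    if f: cv2.imwrite("pics/"+f,im[:,:,::-1])
    return im,c
def ray(c,px):
    M=c["world_from_camera"];K=c["mtx"]
    d=np.linalg.inv(K)@[px[0],px[1],1.]; d=M[:3,:3]@(d*[1,-1,-1]); return M[:3,3],d
def on(c,px,z):
    o,d=ray(c,px); return o+d*(z-o[2])/d[2]
def proj(c,p):
    M=c["world_from_camera"];q=M[:3,:3].T@(np.asarray(p)-M[:3,3]);q=q*[1,-1,-1]
    u=c["mtx"]@q; return u[:2]/u[2]
E
python3 - <<'E'
from h import *
np.set_printoptions(precision=3,suppress=True)
s=cams.calibration("scene");d=cams.calibration("side")
print("scene")
for n,px,z in [("deck frontR",(130,312),.065),("deck backR",(203,392),.065),("deck backL",(328,300),.065),("barrelA top",(307,212),.05),("barrelB top",(350,187),.05),("handle top",(262,229),.136),("knob top",(160,287),.109),("rack L",(328,240),.02),("rack",(402,225),.02),("plateTops",(342,210),.092),("",(365,233),.092),("",(355,199),.092),("",(380,220),.092)]: print(n,on(s,px,z))
print("side")
for n,px,z in [("deck frontL",(315,322),.065),("deck frontR",(483,430),.065),("deck backR",(558,345),.065),("barA",(260,289),.05),("barB",(212,265),.05),("handle",(341,271),.136),("knob",(465,352),.109),("pl",(264,227),.092),("",(298,250),.092),("",(278,227),.092),("",(306,238),.092)]: print(n,on(d,px,z))
E
```

```text
scene
deck frontR [ 0.472 -0.346  0.065]
deck backR [ 0.692 -0.306  0.065]
deck backL [ 0.661 -0.036  0.065]
barrelA top [0.43  0.075 0.05 ]
barrelB top [0.418 0.204 0.05 ]
handle top [ 0.494 -0.071  0.136]
knob top [ 0.488 -0.283  0.109]
rack L [0.504 0.079 0.02 ]
rack [0.564 0.242 0.02 ]
plateTops [0.505 0.114 0.092]
 [0.586 0.111 0.092]
 [0.494 0.158 0.092]
 [0.575 0.16  0.092]
side
deck frontL [ 0.428 -0.074  0.065]
deck frontR [ 0.44  -0.357  0.065]
deck backR [ 0.652 -0.347  0.065]
barA [0.43  0.073 0.05 ]
barB [0.41  0.198 0.05 ]
handle [ 0.479 -0.075  0.136]
knob [ 0.493 -0.29   0.109]
pl [0.528 0.19  0.092]
 [0.52  0.076 0.092]
 [0.548 0.172 0.092]
 [0.56  0.101 0.092]
```

Request:
{"op": "step_arm", "data": {"deltas": [{"rot":[0,0,0],"slide":[2.5,-1,-1],"jaw":0},{"rot":[0,0,0],"slide":[2.5,-1,-1],"jaw":0},{"rot":[0,0,0],"slide":[2.5,-1,-1],"jaw":0},{"rot":[0,0,0],"slide":[2.5,-1,-1],"jaw":0},{"rot":[0,0,0],"slide":[2.5,-1,-1],"jaw":0},{"rot":[0,0,0],"slide":[0,0,0],"jaw":0}]}}

```text
time_s: 0.75
position: [0.5245, 0.1277, 0.2828]
ee_rot: [[-0.003, 1.0, 0.002], [1.0, 0.003, 0.001], [0.001, 0.002, -1.0]]
ft_force: [1.0, -1.3, 0.3]
gripper_width: 0.997
gripper_force: 0.0
```

Run:
```python
from h import *
im,c=snap("wrist","w1.png"); np.save("c1.npy",c["world_from_camera"])
```

```text
(no output)
```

View pics/w1.png

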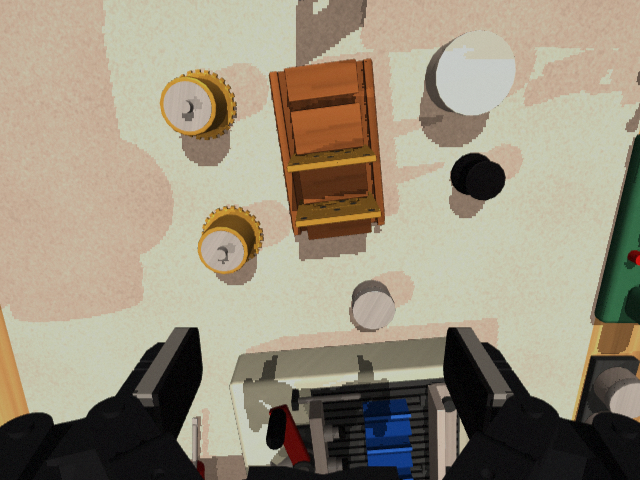

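Request:
{"op": "step_arm", "data": {"deltas": [{"rot":[0,0,0],"slide":[-4,1,0],"jaw":0},{"rot":[0,0,0],"slide":[-4,1,0],"jaw":0},{"rot":[0,0,0],"slide":[-4,1,0],"jaw":0},{"rot":[0,0,0],"slide":[-4,1,0],"jaw":0},{"rot":[0,0,0],"slide":[-4,0,0],"jaw":0},{"rot":[0,0,0],"slide":[-4,0,0],"jaw":0},{"rot":[0,0,0],"slide":[-3,0,0],"jaw":0},{"rot":[0,0,0],"slide":[0,0,0],"jaw":0}]}}

```text
time_s: 1.6
position: [0.5643, -0.1499, 0.2801]
ee_rot: [[0.006, 1.0, -0.002], [1.0, -0.006, -0.001], [-0.001, -0.002, -1.0]]
ft_force: [-0.6, -0.0, 0.2]
gripper_width: 0.996
gripper_force: 0.0
```

Run:
```python
from h import *
im,c=snap("wrist","w2.png"); np.save("c2.npy",c["world_from_camera"])
```

```text
(no output)
```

View pics/w2.png

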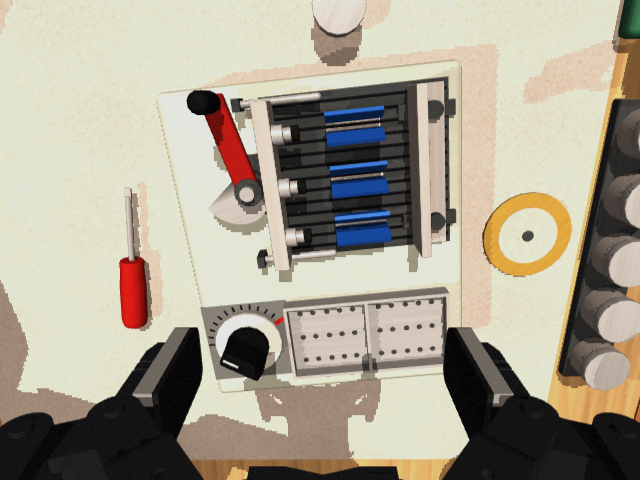

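w1: the plates stand in the rack's middle slot (288–377, ~158) and right slot (297–382, ~210). The barrels are at (188,107) and (222,250).
w2: dryer deck corners are at about (158,94), (461,60) and (220,391). The lever pivot is at (247,193), the handle at (203,102) and the knob at (245,350). I'll fit the poses and overlay them as a check.

```bash
cat > fit.py <<'E'
from h import *
from scipy.optimize import least_squares
np.set_printoptions(precision=4,suppress=True)
K=cams.calibration("wrist")["mtx"]
C=[{"mtx":K,"world_from_camera":np.load(f"c{i}.npy")} for i in (1,2)]
def T(p,q):
    c,s=np.cos(p[2]),np.sin(p[2]); q=np.asarray(q,float)
    return np.array([p[0]+c*q[0]-s*q[1],p[1]+s*q[0]+c*q[1],q[2]])
def fit(c,pairs,p0):
    f=lambda p:np.concatenate([proj(c,T(p,q))-px for q,px in pairs])
    s=least_squares(f,p0,loss="soft_l1",f_scale=2); return s.x,f(s.x).reshape(-1,2)
if __name__=="__main__":
    m=1e-3
    D=[((-.1225,.145,.065),(158,94)),((.1225,.145,.065),(461,60)),((-.1225,-.145,.065),(220,391)),
       ]
    for L in (D,):
        p,res=fit(C[1],L,[.57,-.2,0.1]); print("dryer",p,"\n",res)
    np.save("dryer.npy",p)
    R=[((-.047,.076,.022),(271,73)),((.047,.076,.022),(372,60)),((.047,-.076,.022),(384,223)),((-.047,-.076,.022),(296,235))]
    rk,res=fit(C[0],R,[.53,.15,0.1]); print("rack",rk,"\n",res); np.save("rack.npy",rk)
    for px in [(289,163),(377,152),(297,211),(381,204)]: print("plate top", on(C[0],px,.092))
    # barrels: teeth rim/top circles
    for px in [(188,107),(223,251)]: print("barrel top",on(C[0],px,.05))
    im=cv2.imread("pics/w2.png")
    for q in [(26-22,105,65),(48,105,65),(4,65,65),(48,65,65),(4,25,65),(48,25,65)]+[(x,y+s*8,95) for x in (4,48) for y in (105,65,25) for s in (-1,1)]+[(-48.5,-50,79),(96.5,-50,79),(-48.5,-120,79),(-60,65,100),(-89,-85,109)]:
        u=proj(C[1],T(p,np.array(q)*m)); cv2.circle(im,tuple(int(round(v)) for v in u),2,(0,255,0),-1)
    a=cv2.resize(im[50:400,140:480],None,fx=1.6,fy=1.6)
    cv2.imwrite("pics/ov2.png",a)
E
python3 fit.py
```

```text
dryer [ 0.5672 -0.1961  0.0959] 
 [[-3.5807 -0.4276]
 [ 5.0054 -0.2873]
 [-0.2063  4.9214]]
rack [0.533  0.1618 0.1297] 
 [[-3.2127 -0.1588]
 [ 2.395  -1.7166]
 [ 3.7543  1.5713]
 [-2.7104  1.045 ]]
plate top [0.4988 0.1627 0.092 ]
plate top [0.5667 0.1714 0.092 ]
plate top [0.5044 0.1243 0.092 ]
plate top [0.5718 0.1303 0.092 ]
barrel top [0.412  0.2029 0.05  ]
barrel top [0.4322 0.0746 0.05  ]
```

View pics/ov2.png

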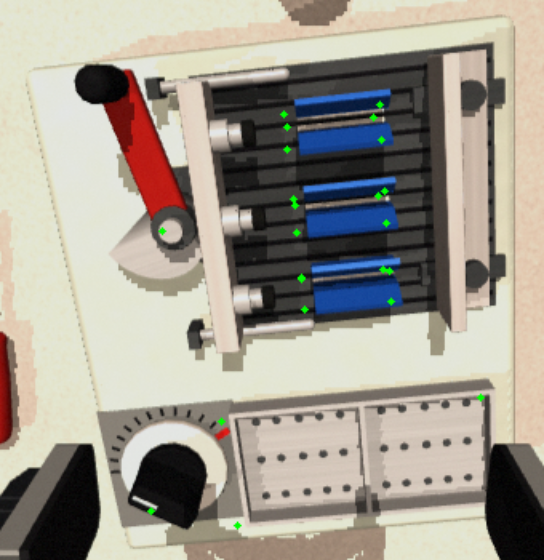

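The overlay sits about 5 mm off in +x/+y, because the deck edges are rounded. I'll look again from directly above the comb.

Request:
{"op": "step_arm", "data": {"deltas": [{"rot":[0,0,0],"slide":[-3,1.5,1],"jaw":0},{"rot":[0,0,0],"slide":[-3,1.5,1],"jaw":0},{"rot":[0,0,0],"slide":[0,0,2],"jaw":0},{"rot":[0,0,0],"slide":[0,0,0],"jaw":0}]}}

```text
time_s: 2.05
position: [0.5934, -0.204, 0.2373]
ee_rot: [[0.0, 1.0, -0.006], [1.0, -0.0, 0.004], [0.004, -0.006, -1.0]]
ft_force: [-0.4, 0.0, -1.3]
gripper_width: 0.996
gripper_force: 0.0
```

Run:
```python
from h import *
im,c=snap("wrist","w3.png"); np.save("c3.npy",c["world_from_camera"]); print(c["world_from_camera"])
cv2.imwrite("pics/w3c.png",cv2.resize(im[0:400,100:500,::-1],None,fx=1.5,fy=1.5))
```

```text
[[ 9.99985056e-01 -1.91804929e-03  5.11947895e-03  5.94082205e-01]
 [ 1.73126019e-04  9.47075162e-01  3.21011850e-01 -1.20390718e-01]
 [-5.46424791e-03 -3.21006167e-01  9.47061341e-01  3.80869819e-01]
 [ 0.00000000e+00  0.00000000e+00  0.00000000e+00  1.00000000e+00]]
```

View pics/w3c.png

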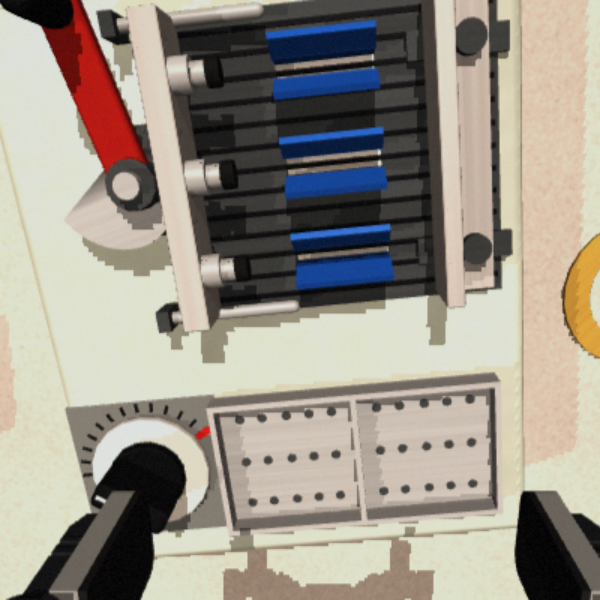

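Directly overhead, the slot gaps (rib tops, z=85) in crop pixels are slot0 (272,70)–(377,60), slot1 (285,165)–(384,157) and slot2 (295,257)–(391,246). The tray's inner corners are at (216,411), (495,382) and (233,527). The knob bar is at (130,475), with its mark at (100,495). I'll fit on these.

```bash
cat > fit2.py <<'E'
from fit import *
c={"mtx":K,"world_from_camera":np.load("c3.npy")}
L=[((4,105,85),(272,70)),((48,105,85),(377,60)),((4,65,85),(285,165)),((48,65,85),(384,157)),((4,25,85),(295,257)),((48,25,85),(391,246)),
((-48.5,-50,79),(216,411)),((96.5,-50,79),(496,383)),((24,-50,79),(352,402)),((24,-120,79),(364,519)),((-48.5,-120,79),(233,527)),((96.5,-120,79),(496,510))]
L=[(np.array(q)/1e3,np.array(u)/1.5+[100,0]) for q,u in L]
p,res=fit(c,L,[.57,-.19,.1]);print(p,"\n",res); np.save("dryer.npy",p)
rx=lambda u:np.array(u)/1.5+[100,0]
ci=np.linalg.inv
def loc(w):
    cc,s=np.cos(p[2]),np.sin(p[2]);d=w-np.array([p[0],p[1],0]);return np.array([cc*d[0]+s*d[1],-s*d[0]+cc*d[1],d[2]])*1e3
print("fence top front edge",[loc(on(c,rx(u),.107)) for u in ((420,0),(449,305))])
print("knob disc",loc(on(c,rx((151,470)),.077)), "mark",loc(on(c,rx((100,497)),.109)))
print("bar rear top",[loc(on(c,rx(u),.1)) for u in ((155,8),(208,328))])
print("tip",[loc(on(c,rx(u),.097)) for u in ((220,71),(236,174),(249,268))])
print("pivot",loc(on(c,rx((126,186)),.105)))
for n,q in dict(s0=(26,105,65),s1=(26,65,65),s2=(26,25,65),knob=(-89,-85,102),bayF=(-13,-85,67),bayB=(61,-85,67),axis=(-60,65,65)).items(): print(n,T(p,np.array(q)/1e3))
# lever handle from w2
c2=C[1]; print("handle",loc(on(c2,(203,102),.136)))
E
python3 fit2.py
```

```text
[ 0.5732 -0.194   0.0985] 
 [[ 0.6421 -1.1209]
 [ 0.1001 -2.0301]
 [-0.2651  1.4076]
 [ 0.089  -0.1139]
 [ 0.1584  0.2556]
 [-0.3259  1.3613]
 [-3.305   0.5598]
 [ 0.33    2.1772]
 [ 0.4    -1.895 ]
 [ 0.0609 -0.0675]
 [-1.0104  1.9072]
 [ 1.8306 -1.4884]]
fence top front edge [array([ 64.1118, 120.3841, 107.    ]), array([ 70.1877,   1.2607, 107.    ])]
knob disc [-86.0851 -80.8169  77.    ] mark [-101.3578  -76.8231  109.    ]
bar rear top [array([-37.7803, 129.1209, 100.    ]), array([-37.984 ,  -0.6363, 100.    ])]
tip [array([-16.5041, 104.7664,  97.    ]), array([-15.9292,  64.4998,  97.    ]), array([-16.0624,  24.1883,  97.    ])]
pivot [-60.9355  64.4338 105.    ]
s0 [ 0.5888 -0.087   0.065 ]
s1 [ 0.5927 -0.1268  0.065 ]
s2 [ 0.5966 -0.1666  0.065 ]
knob [ 0.493  -0.2874  0.102 ]
bayF [ 0.5687 -0.2799  0.067 ]
bayB [ 0.6423 -0.2726  0.067 ]
axis [ 0.5071 -0.1353  0.065 ]
handle [-72.348  132.6833 136.    ]
```

Run:
```python
from fit import *
im=cv2.imread("pics/w1.png"); c=C[0]
hsv=cv2.cvtColor(im,cv2.COLOR_BGR2HSV)
m=cv2.inRange(hsv,(18,120,130),(30,255,255))
for y0,y1 in ((140,180),(195,235)):
    s=np.zeros_like(m); s[y0:y1,280:392]=m[y0:y1,280:392]
    ys,xs=np.nonzero(s); k=np.polyfit(xs,ys,1); 
    k=np.polyfit(xs[abs(np.polyval(k,xs)-ys)<4],ys[abs(np.polyval(k,xs)-ys)<4],1)
    a,b=np.percentile(xs,[1,99]); P=[on(c,(x,np.polyval(k,x)),.092) for x in(a,b)]
    d=P[1]-P[0]; print(len(xs),a,b,np.polyval(k,[a,b]),P,"mid",(P[0]+P[1])/2,"len",np.linalg.norm(d),"yaw",np.arctan2(d[1],d[0]))
cv2.imwrite("pics/w1r.png",cv2.resize(im[50:250,150:410],None,fx=3,fy=3))
```

```text
537 288.0 374.64 [168.6262 157.6387] [array([0.4979, 0.1583, 0.092 ]), array([0.5651, 0.1671, 0.092 ])] mid [0.5315 0.1627 0.092 ] len 0.06772718334840612 yaw 0.1289531597823845
474 296.0 380.0 [223.5972 213.4152] [array([0.5034, 0.1138, 0.092 ]), array([0.5713, 0.1225, 0.092 ])] mid [0.5374 0.1182 0.092 ] len 0.06847212041087798 yaw 0.1283720982341464
```

View pics/w1r.png

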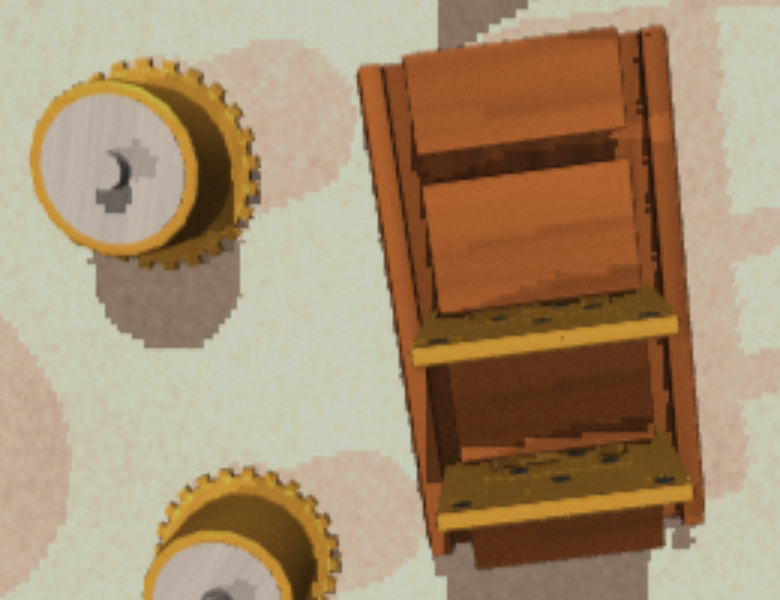

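Both plates' bright top edges are clear: middle (.532,.163) and right (.538,.118), yaw 0.129. I'll start with the right plate.

Request:
{"op": "step_arm", "data": {"deltas": [{"rot":[0,0,0],"slide":[4,-0.7,0],"jaw":0.6},{"rot":[0,0,0],"slide":[4,-0.7,0],"jaw":0.6},{"rot":[0,0,0],"slide":[4,-0.7,0],"jaw":0.6},{"rot":[0,0,0],"slide":[4,-0.7,0],"jaw":0.6},{"rot":[0,0,0],"slide":[4,-0.7,0],"jaw":0.6},{"rot":[0,0,0],"slide":[4,-0.7,0],"jaw":0.6},{"rot":[0,0,0],"slide":[4,-0.7,0],"jaw":0.6},{"rot":[0,0,0],"slide":[4,-0.7,0],"jaw":0.6}]}}

```text
time_s: 2.9
position: [0.5383, 0.1176, 0.2429]
ee_rot: [[-0.001, 1.0, 0.002], [1.0, 0.001, 0.0], [0.0, 0.002, -1.0]]
ft_force: [0.4, 0.3, 0.1]
gripper_width: 0.398
gripper_force: 0.0
```

Request:
{"op": "step_arm", "data": {"deltas": [{"rot":[0,0,0.144],"slide":[0,0,0],"jaw":0.6},{"rot":[0,0,0.144],"slide":[0,0,0],"jaw":0.6},{"rot":[0,0,0.144],"slide":[0,0,0],"jaw":0.6},{"rot":[0,0,0.144],"slide":[0,0,0],"jaw":0.6},{"rot":[0,0,0.144],"slide":[0,0,0],"jaw":0.6},{"rot":[0,0,0.144],"slide":[0,0,0],"jaw":0.6},{"rot":[0,0,0.144],"slide":[0,0,0],"jaw":0.6},{"rot":[0,0,0.144],"slide":[0,0,0],"jaw":0.6},{"rot":[0,0,0.144],"slide":[0,0,0],"jaw":0.6},{"rot":[0,0,0.144],"slide":[0,0,0],"jaw":0.6}]}}

```text
time_s: 3.9
position: [0.5387, 0.1161, 0.2427]
ee_rot: [[0.992, 0.126, 0.002], [0.126, -0.992, 0.0], [0.002, 0.0, -1.0]]
ft_force: [0.0, -0.3, -0.5]
gripper_width: 0.398
gripper_force: 0.0
```

```bash
cat > to.py <<'E'
# usage: to.py x y z yaw -> needed slide (cm, tool axes) and turn from the current pose
import sys
from h import *
np.set_printoptions(precision=3,suppress=True)
o=r.get_obs();R=o["ee_rot"];t=np.array([float(v) for v in sys.argv[1:4]]);a=float(sys.argv[4])
W=np.array([[np.cos(a),np.sin(a),0],[np.sin(a),-np.cos(a),0],[0,0,-1]])
print("t",o["time_s"],"pos",o["position"],"yaw",np.arctan2(R[1,0],R[0,0]),"q6",o["q"][5])
print("slide cm",100*R.T@(t-o["position"]),"rot",cv2.Rodrigues(R.T@W)[0].ravel())
E
python3 to.py .538 .118 .06 .129
```

```text
t 3.9 pos [0.539 0.116 0.243] yaw 0.12640776347511284 q6 1.4410572437181148
slide cm [-0.079 -0.2   18.273] rot [ 0.    -0.002 -0.003]
```

Request:
{"op": "step_arm", "data": {"deltas": [{"rot":[0,0,0],"slide":[0,-0.2,4],"jaw":0.6},{"rot":[0,0,0],"slide":[0,0,4],"jaw":0.6},{"rot":[0,0,0],"slide":[0,0,3],"jaw":0.6},{"rot":[0,0,0],"slide":[0,0,3],"jaw":0.6},{"rot":[0,0,0],"slide":[0,0,2],"jaw":0.6},{"rot":[0,0,0],"slide":[0,0,2],"jaw":0.6},{"rot":[0,0,0],"slide":[0,0,0.3],"jaw":0.6},{"rot":[0,0,0],"slide":[0,0,0],"jaw":0.6}]}}

```text
time_s: 4.7
position: [0.5386, 0.1177, 0.0589]
ee_rot: [[0.991, 0.131, -0.0], [0.131, -0.991, 0.0], [-0.0, -0.0, -1.0]]
ft_force: [0.4, -0.5, -0.1]
gripper_width: 0.404
gripper_force: 0.0
```

Request:
{"op": "step_arm", "data": {"deltas": [{"rot":[0,0,0],"slide":[0,0,0],"jaw":0.8},{"rot":[0,0,0],"slide":[0,0,0],"jaw":0.9},{"rot":[0,0,0],"slide":[0,0,0],"jaw":1},{"rot":[0,0,0],"slide":[0,0,0],"jaw":1},{"rot":[0,0,0],"slide":[0,0,0],"jaw":1},{"rot":[0,0,0],"slide":[0,0,0],"jaw":1}], "grip_force": 50}}

```text
time_s: 5.3
position: [0.5399, 0.1172, 0.0598]
ee_rot: [[0.991, 0.13, 0.002], [0.13, -0.991, 0.0], [0.002, -0.0, -1.0]]
ft_force: [-0.8, 0.7, 6.9]
gripper_width: 0.05
gripper_force: 49.8
```

Request:
{"op": "step_arm", "data": {"deltas": [{"rot":[0,0,0],"slide":[0,0,-0.5],"jaw":1},{"rot":[0,0,0],"slide":[0,0,-1],"jaw":1},{"rot":[0,0,0],"slide":[0,0,-2],"jaw":1},{"rot":[0,0,0],"slide":[0,0,-3],"jaw":1},{"rot":[0,0,0],"slide":[0,0,-3],"jaw":1},{"rot":[0,0,0],"slide":[0,0,-3],"jaw":1},{"rot":[0,0,0],"slide":[0,0,-2.5],"jaw":1},{"rot":[0,0,-0.0],"slide":[0,0,-1],"jaw":1},{"rot":[0,0,0.016],"slide":[0,0,0],"jaw":1},{"rot":[0,0,0.015],"slide":[0,0,0],"jaw":1}]}}

```text
time_s: 6.3
position: [0.538, 0.1169, 0.2172]
ee_rot: [[0.995, 0.098, -0.002], [0.098, -0.995, -0.0], [-0.002, -0.0, -1.0]]
ft_force: [0.4, -0.4, -1.5]
gripper_width: 0.047
gripper_force: 48.7
```

```bash
python3 to.py .598 -.167 .22 .0985
python3 - <<'E'
from h import *
im,c=snap("side"); cv2.imwrite("pics/s1.png",cv2.resize(im[80:320,180:480,::-1],None,fx=2,fy=2))
E
```

```text
t 6.3 pos [0.538 0.117 0.217] yaw 0.09833146505445406 q6 1.4709077146425145
slide cm [ 3.18  28.846 -0.294] rot [-0.     0.002 -0.   ]
```

View pics/s1.png

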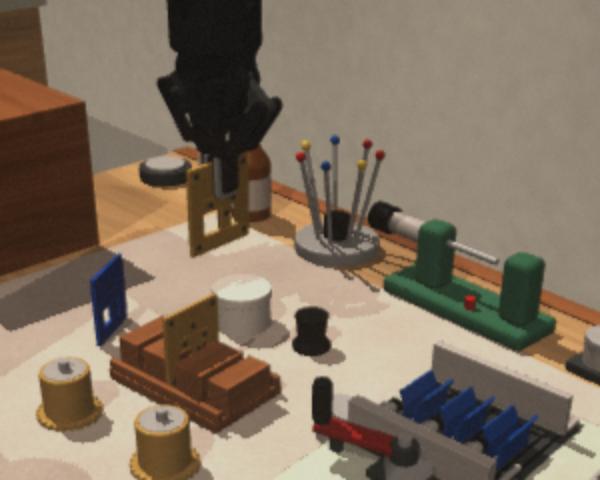

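The plate is held upright at about (220,205). Now I'll carry it over to slot2.

Request:
{"op": "step_arm", "data": {"deltas": [{"rot":[0,0,0],"slide":[0.4,3,-0.3],"jaw":1},{"rot":[0,0,0],"slide":[0.4,4,0],"jaw":1},{"rot":[0,0,0],"slide":[0.4,4,0],"jaw":1},{"rot":[0,0,0],"slide":[0.4,4,0],"jaw":1},{"rot":[0,0,0],"slide":[0.4,4,0],"jaw":1},{"rot":[0,0,0],"slide":[0.4,4,0],"jaw":1},{"rot":[0,0,0],"slide":[0.4,3,0],"jaw":1},{"rot":[0,0,0],"slide":[0.4,2.8,0],"jaw":1},{"rot":[0,0,0],"slide":[0,0,0],"jaw":1}]}}

```text
time_s: 7.25
position: [0.5987, -0.1698, 0.2189]
ee_rot: [[0.995, 0.096, -0.003], [0.096, -0.995, 0.0], [-0.003, -0.0, -1.0]]
ft_force: [0.1, 0.5, -1.4]
gripper_width: 0.048
gripper_force: 49.0
```

```bash
python3 to.py .598 -.167 .113 .0985
python3 - <<'E'
from h import *
im,c=snap("wrist"); np.save("c4.npy",c["world_from_camera"])
cv2.imwrite("pics/w4.png",im[:,:,::-1])
E
```

```text
t 7.25 pos [ 0.599 -0.17   0.219] yaw 0.09566789548972514 q6 1.0091159341852163
slide cm [-0.015 -0.282 10.589] rot [-0.     0.003 -0.003]
```

View pics/w4.png

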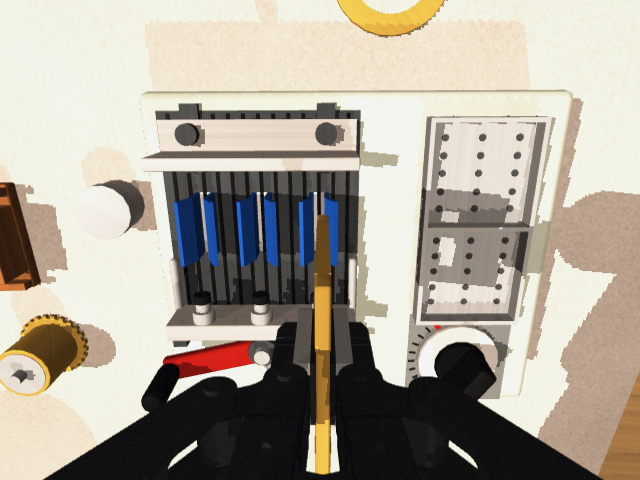

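The slot2 gap (col ~318) and the plate (col ~322) agree with the computed 2.8 mm correction, so I'll lower it.

Request:
{"op": "step_arm", "data": {"deltas": [{"rot":[0,0,0],"slide":[0,-0.28,1],"jaw":1},{"rot":[0,0,0],"slide":[0,0,2],"jaw":1},{"rot":[0,0,0],"slide":[0,0,2],"jaw":1},{"rot":[0,0,0],"slide":[0,0,1.5],"jaw":1},{"rot":[0,0,0],"slide":[0,0,1],"jaw":1},{"rot":[0,0,0],"slide":[0,0,0.6],"jaw":1},{"rot":[0,0,0],"slide":[0,0,0.5],"jaw":1},{"rot":[0,0,0],"slide":[0,0,0.5],"jaw":1},{"rot":[0,0,0],"slide":[0,0,0],"jaw":1}]}}

```text
time_s: 8.2
position: [0.6005, -0.1651, 0.1318]
ee_rot: [[0.995, 0.099, 0.004], [0.099, -0.995, -0.003], [0.004, 0.003, -1.0]]
ft_force: [2.1, -3.9, 0.7]
gripper_width: 0.051
gripper_force: 49.4
```

Request:
{"op": "step_arm", "data": {"deltas": [{"rot":[0,0,0],"slide":[0,0,0.4],"jaw":1},{"rot":[0,0,0],"slide":[0,0,0.4],"jaw":1},{"rot":[0,0,0],"slide":[0,0,0.3],"jaw":1},{"rot":[0,0,0],"slide":[0,0,0],"jaw":1}]}}

```text
time_s: 8.6
position: [0.5997, -0.1652, 0.1196]
ee_rot: [[0.995, 0.099, 0.002], [0.099, -0.995, -0.003], [0.002, 0.003, -1.0]]
ft_force: [1.3, -7.3, -1.2]
gripper_width: 0.048
gripper_force: 49.3
```

Request:
{"op": "step_arm", "data": {"deltas": [{"rot":[0,0,0],"slide":[-0.1,0.12,0],"jaw":1},{"rot":[0,0,0],"slide":[0,0,0.3],"jaw":1},{"rot":[0,0,0],"slide":[0,0,0.2],"jaw":1},{"rot":[0,0,0],"slide":[0,0,0],"jaw":1}]}}

```text
time_s: 9.0
position: [0.5982, -0.1655, 0.1141]
ee_rot: [[0.995, 0.1, 0.0], [0.1, -0.995, -0.001], [0.0, 0.001, -1.0]]
ft_force: [1.7, -4.6, -0.4]
gripper_width: 0.048
gripper_force: 49.3
```

Request:
{"op": "step_arm", "data": {"deltas": [{"rot":[0,0,0],"slide":[0,0.1,0.2],"jaw":1},{"rot":[0,0,0],"slide":[0,0,0.1],"jaw":1},{"rot":[0,0,0],"slide":[0,0,0],"jaw":1}]}}

```text
time_s: 9.3
position: [0.5983, -0.1658, 0.1129]
ee_rot: [[0.995, 0.1, 0.0], [0.1, -0.995, -0.0], [0.0, 0.0, -1.0]]
ft_force: [-4.7, -1.6, 12.8]
gripper_width: 0.05
gripper_force: 51.5
```

The plate is down on the slot floor. Release and rise.

Request:
{"op": "step_arm", "data": {"deltas": [{"rot":[0,0,0],"slide":[0,0,-0.1],"jaw":0.9},{"rot":[0,0,0],"slide":[0,0,0],"jaw":0.8},{"rot":[0,0,0],"slide":[0,0,0],"jaw":0.7},{"rot":[0,0,0],"slide":[0,0,0],"jaw":0.65},{"rot":[0,0,0],"slide":[0,0,-0.5],"jaw":0.65},{"rot":[0,0,0],"slide":[0,0,-1.5],"jaw":0.65},{"rot":[0,0,0],"slide":[0,0,-3],"jaw":0.65},{"rot":[0,0,0],"slide":[0,0,-4],"jaw":0.6},{"rot":[0,0,0],"slide":[0,0,-4],"jaw":0.6}]}}

```text
time_s: 10.2
position: [0.5981, -0.1658, 0.2447]
ee_rot: [[0.995, 0.1, 0.0], [0.1, -0.995, -0.0], [0.0, 0.0, -1.0]]
ft_force: [0.3, -0.3, 0.3]
gripper_width: 0.397
gripper_force: 0.0
```

```bash
python3 to.py .532 .163 .243 .129
python3 - <<'E'
from h import *
im,c=snap("wrist"); np.save("c5.npy",c["world_from_camera"])
cv2.imwrite("pics/w5.png",im[:,:,::-1])
E
```

```text
t 10.2 pos [ 0.598 -0.166  0.245] yaw 0.09979770434914033 q6 1.0095669708267734
slide cm [ -3.297 -33.372   0.17 ] rot [ 0.    -0.    -0.029]
```

View pics/w5.png

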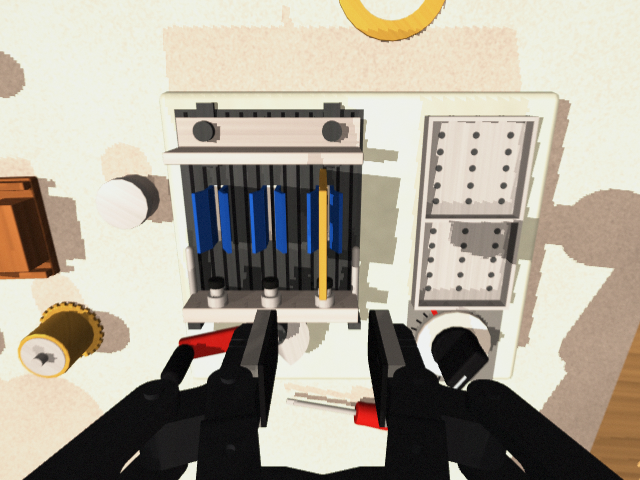

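The plate stands upright in slot2 (col 323). Next is the middle plate.

Request:
{"op": "step_arm", "data": {"deltas": [{"rot":[0,0,0],"slide":[-0.4,-4,0],"jaw":0.6},{"rot":[0,0,0],"slide":[-0.4,-4.2,0],"jaw":0.6},{"rot":[0,0,0],"slide":[-0.4,-4.2,0],"jaw":0.6},{"rot":[0,0,0],"slide":[-0.4,-4.2,0],"jaw":0.6},{"rot":[0,0,0],"slide":[-0.4,-4.2,0],"jaw":0.6},{"rot":[0,0,0],"slide":[-0.4,-4.2,0],"jaw":0.6},{"rot":[0,0,0],"slide":[-0.4,-4.2,0],"jaw":0.6},{"rot":[0,0,0],"slide":[-0.5,-4.2,0],"jaw":0.6},{"rot":[0,0,-0.029],"slide":[0,0,0],"jaw":0.6},{"rot":[0,0,0],"slide":[0,0,0],"jaw":0.6}]}}

```text
time_s: 11.25
position: [0.5321, 0.164, 0.2434]
ee_rot: [[0.991, 0.132, 0.002], [0.132, -0.991, -0.0], [0.001, 0.0, -1.0]]
ft_force: [0.2, -0.7, 0.4]
gripper_width: 0.401
gripper_force: 0.0
```

```bash
python3 to.py .532 .163 .06 .129
python3 - <<'E'
from h import *
im,c=snap("wrist")
# thin bright plate top edge at z=.092: expected pixels vs seen
hsv=cv2.cvtColor(im[:,:,::-1].copy(),cv2.COLOR_BGR2HSV);m=cv2.inRange(hsv,(18,120,130),(30,255,255))
d=np.array([np.cos(.129),np.sin(.129),0])*.033
a=proj(c,np.array([.532,.163,.092])+d);b=proj(c,np.array([.532,.163,.092])-d);print(a,b)
for t in(.05,.2,.35):
    p=a+(b-a)*t; row=int(p[1]); xs=np.nonzero(m[row,int(p[0])-25:int(p[0])+25])[0]+int(p[0])-25; print(row,p[0],xs.min() if len(xs) else 0,xs.max() if len(xs) else 0, len(xs))
E
```

```text
t 11.25 pos [0.532 0.164 0.243] yaw 0.13198313951504326 q6 1.5249275531334536
slide cm [-0.052  0.093 18.336] rot [ 0.    -0.001  0.003]
[324.60570109 174.30463555] [324.14333096 263.29327677]
178 324.5825825832742 322 328 7
192 324.51322706400424 322 328 7
205 324.4438715447343 323 328 6
```

Request:
{"op": "step_arm", "data": {"deltas": [{"rot":[0,0,0],"slide":[0,0.1,4],"jaw":0.6},{"rot":[0,0,0],"slide":[0,0,4],"jaw":0.6},{"rot":[0,0,0],"slide":[0,0,3],"jaw":0.6},{"rot":[0,0,0],"slide":[0,0,3],"jaw":0.6},{"rot":[0,0,0],"slide":[0,0,2],"jaw":0.6},{"rot":[0,0,0],"slide":[0,0,2],"jaw":0.6},{"rot":[0,0,0],"slide":[0,0,0.3],"jaw":0.6},{"rot":[0,0,0],"slide":[0,0,0],"jaw":0.7}]}}

```text
time_s: 12.1
position: [0.5324, 0.161, 0.0592]
ee_rot: [[0.992, 0.126, -0.001], [0.126, -0.992, -0.0], [-0.001, 0.0, -1.0]]
ft_force: [-0.0, -0.7, 0.1]
gripper_width: 0.304
gripper_force: 0.0
```

Request:
{"op": "step_arm", "data": {"deltas": [{"rot":[0,0,0],"slide":[0,0,0],"jaw":0.8},{"rot":[0,0,0],"slide":[0,0,0],"jaw":0.9},{"rot":[0,0,0],"slide":[0,0,0],"jaw":1},{"rot":[0,0,0],"slide":[0,0,0],"jaw":1},{"rot":[0,0,0],"slide":[0,0,0],"jaw":1},{"rot":[0,0,0],"slide":[0,0,0],"jaw":1}], "grip_force": 50}}

```text
time_s: 12.7
position: [0.5335, 0.1623, 0.0608]
ee_rot: [[0.992, 0.129, 0.003], [0.129, -0.992, -0.0], [0.003, 0.0, -1.0]]
ft_force: [-0.1, -0.3, 6.7]
gripper_width: 0.048
gripper_force: 50.0
```

Request:
{"op": "step_arm", "data": {"deltas": [{"rot":[0,0,0],"slide":[0,0,-0.5],"jaw":1},{"rot":[0,0,0],"slide":[0,0,-1],"jaw":1},{"rot":[0,0,0],"slide":[0,0,-2],"jaw":1},{"rot":[0,0,0],"slide":[0,0,-3],"jaw":1},{"rot":[0,0,0],"slide":[0,0,-3],"jaw":1},{"rot":[0,0,0],"slide":[0,0,-3],"jaw":1},{"rot":[0,0,0],"slide":[0,0,-2.5],"jaw":1},{"rot":[0,0,-0.0],"slide":[0,0,-1],"jaw":1},{"rot":[0,0,0.016],"slide":[0,0,0],"jaw":1},{"rot":[0,0,0.015],"slide":[0,0,0],"jaw":1}]}}

```text
time_s: 13.7
position: [0.5314, 0.1621, 0.2181]
ee_rot: [[0.995, 0.096, -0.002], [0.096, -0.995, -0.0], [-0.002, -0.0, -1.0]]
ft_force: [0.5, -0.7, -1.7]
gripper_width: 0.047
gripper_force: 48.7
```

```bash
python3 to.py .589 -.087 .22 .0985
```

```text
t 13.7 pos [0.531 0.162 0.218] yaw 0.09644151360236859 q6 1.5568377683755588
slide cm [ 3.329 25.352 -0.199] rot [-0.     0.002 -0.002]
```

Request:
{"op": "step_arm", "data": {"deltas": [{"rot":[0,0,0],"slide":[0.4,3,-0.3],"jaw":1},{"rot":[0,0,0],"slide":[0.5,4,0],"jaw":1},{"rot":[0,0,0],"slide":[0.5,4,0],"jaw":1},{"rot":[0,0,0],"slide":[0.5,4,0],"jaw":1},{"rot":[0,0,0],"slide":[0.5,4,0],"jaw":1},{"rot":[0,0,0],"slide":[0.5,3.3,0],"jaw":1},{"rot":[0,0,0],"slide":[0.5,3,0],"jaw":1},{"rot":[0,0,0],"slide":[0,0,0],"jaw":1},{"rot":[0,0,0],"slide":[0,0,0],"jaw":1}]}}

```text
time_s: 14.6
position: [0.5897, -0.0865, 0.22]
ee_rot: [[0.995, 0.096, -0.004], [0.096, -0.995, 0.002], [-0.003, -0.002, -1.0]]
ft_force: [0.3, -0.3, -1.5]
gripper_width: 0.047
gripper_force: 49.1
```

```bash
python3 to.py .590 -.0865 .113 .0985
```

```text
t 14.6 pos [ 0.59  -0.086  0.22 ] yaw 0.09565473278550206 q6 1.1303062359225602
slide cm [ 0.063  0.026 10.702] rot [-0.002  0.003 -0.003]
```

Request:
{"op": "step_arm", "data": {"deltas": [{"rot":[0,0,0],"slide":[0,0,1],"jaw":1},{"rot":[0,0,0],"slide":[0,0,2],"jaw":1},{"rot":[0,0,0],"slide":[0,0,2],"jaw":1},{"rot":[0,0,0],"slide":[0,0,1.5],"jaw":1},{"rot":[0,0,0],"slide":[0,0,1],"jaw":1},{"rot":[0,0,0],"slide":[0,0,0.6],"jaw":1},{"rot":[0,0,0],"slide":[0,0,0.4],"jaw":1},{"rot":[0,0,0],"slide":[0,0,0.3],"jaw":1},{"rot":[0,0,0],"slide":[0,0,0.3],"jaw":1},{"rot":[0,0,0],"slide":[0,0,0],"jaw":1}]}}

```text
time_s: 15.6
position: [0.5908, -0.0864, 0.1313]
ee_rot: [[0.995, 0.098, 0.0], [0.098, -0.995, -0.0], [0.0, 0.0, -1.0]]
ft_force: [0.0, -0.3, -1.3]
gripper_width: 0.05
gripper_force: 49.1
```

Request:
{"op": "step_arm", "data": {"deltas": [{"rot":[0,0,0],"slide":[0,0,0.4],"jaw":1},{"rot":[0,0,0],"slide":[0,0,0.4],"jaw":1},{"rot":[0,0,0],"slide":[0,0,0.4],"jaw":1},{"rot":[0,0,0],"slide":[0,0,0.3],"jaw":1},{"rot":[0,0,0],"slide":[0,0,0.2],"jaw":1},{"rot":[0,0,0],"slide":[0,0,0],"jaw":1}]}}

```text
time_s: 16.2
position: [0.5908, -0.0863, 0.1142]
ee_rot: [[0.995, 0.098, -0.0], [0.098, -0.995, 0.0], [-0.0, -0.0, -1.0]]
ft_force: [-0.5, -0.2, -1.0]
gripper_width: 0.047
gripper_force: 49.2
```

Request:
{"op": "step_arm", "data": {"deltas": [{"rot":[0,0,0],"slide":[0,0,0.2],"jaw":1},{"rot":[0,0,0],"slide":[0,0,0.1],"jaw":1},{"rot":[0,0,0],"slide":[0,0,0],"jaw":1}]}}

```text
time_s: 16.5
position: [0.5912, -0.0865, 0.1138]
ee_rot: [[0.995, 0.098, 0.001], [0.098, -0.995, -0.001], [0.001, 0.001, -1.0]]
ft_force: [-6.8, 1.7, 14.2]
gripper_width: 0.05
gripper_force: 51.6
```

The plate in slot0 is on its floor. Release, rise, and go over to the barrels.

Request:
{"op": "step_arm", "data": {"deltas": [{"rot":[0,0,0],"slide":[0,0,-0.15],"jaw":0.9},{"rot":[0,0,0],"slide":[0,0,0],"jaw":0.8},{"rot":[0,0,0],"slide":[0,0,0],"jaw":0.7},{"rot":[0,0,0],"slide":[0,0,0],"jaw":0.65},{"rot":[0,0,0],"slide":[0,0,-0.5],"jaw":0.65},{"rot":[0,0,0],"slide":[0,0,-1.5],"jaw":0.65},{"rot":[0,0,0],"slide":[0,0,-3],"jaw":0.65},{"rot":[0,0,0],"slide":[0,0,-4],"jaw":0.5},{"rot":[0,0,0],"slide":[0,0,-4],"jaw":0.2}]}}

```text
time_s: 17.4
position: [0.5906, -0.0862, 0.2452]
ee_rot: [[0.995, 0.098, 0.0], [0.098, -0.995, -0.0], [0.0, 0.0, -1.0]]
ft_force: [0.5, -0.1, -0.0]
gripper_width: 0.656
gripper_force: 0.0
```

Request:
{"op": "step_arm", "data": {"deltas": [{"rot":[0,0,0],"slide":[-2,-3,-0.5],"jaw":0},{"rot":[0,0,0],"slide":[-2.5,-3,0],"jaw":0},{"rot":[0,0,0],"slide":[-2.5,-3,0],"jaw":0},{"rot":[0,0,0],"slide":[-2.5,-3,0],"jaw":0},{"rot":[0,0,0],"slide":[-2.5,-3,0],"jaw":0},{"rot":[0,0,0],"slide":[-2.2,-2.6,0],"jaw":0},{"rot":[0,0,0],"slide":[0,0,0],"jaw":0}]}}

```text
time_s: 18.1
position: [0.4301, 0.0774, 0.249]
ee_rot: [[0.995, 0.101, 0.001], [0.101, -0.995, 0.001], [0.001, -0.001, -1.0]]
ft_force: [0.1, 0.4, -0.6]
gripper_width: 1.0
gripper_force: 0.0
```

```bash
python3 to.py .432 .0746 .1 .0985;  python3 - <<'E'
from h import *
im,c=snap("wrist"); np.save("c6.npy",c["world_from_camera"])
cv2.imwrite("pics/w6.png",im[:,:,::-1])
E
```

```text
t 18.1 pos [0.43  0.077 0.249] yaw 0.10097835630266579 q6 1.3740438234504964
slide cm [ 0.146  0.302 14.9  ] rot [-0.001 -0.001  0.002]
```

View pics/w6.png

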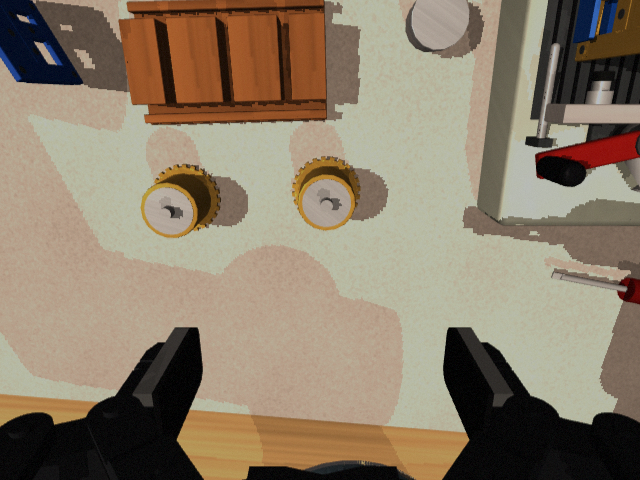

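The barrel tops are at (326,202) and (169,209); both are upright.

```bash
python3 - <<'E'
from fit import *
c={"mtx":K,"world_from_camera":np.load("c6.npy")}
for u in((326,202),(169,209)): print(on(c,u,.05))
for u in((327,193),(188,199)): print("rim ctr?",on(c,u,.005))
E
python3 to.py .432 .0746 .018 .0985
```

```text
[0.432  0.0752 0.05  ]
[0.413  0.2033 0.05  ]
rim ctr? [0.4299 0.0737 0.005 ]
rim ctr? [0.4112 0.201  0.005 ]
t 18.15 pos [0.432 0.076 0.249] yaw 0.10038931774262826 q6 1.372789738126166
slide cm [-0.041  0.144 23.122] rot [ 0.    -0.002  0.002]
```

Request:
{"op": "step_arm", "data": {"deltas": [{"rot":[0,0,0],"slide":[0,0.1,3],"jaw":0},{"rot":[0,0,0],"slide":[0,0,4],"jaw":0},{"rot":[0,0,0],"slide":[0,0,4],"jaw":0},{"rot":[0,0,0],"slide":[0,0,4],"jaw":0},{"rot":[0,0,0],"slide":[0,0,3],"jaw":0},{"rot":[0,0,0],"slide":[0,0,2.5],"jaw":0},{"rot":[0,0,0],"slide":[0,0,1.5],"jaw":0},{"rot":[0,0,0],"slide":[0,0,1.1],"jaw":0},{"rot":[0,0,0],"slide":[0,0,0],"jaw":0}]}}

```text
time_s: 19.05
position: [0.4323, 0.0735, 0.0159]
ee_rot: [[0.995, 0.097, -0.002], [0.097, -0.995, 0.0], [-0.002, -0.0, -1.0]]
ft_force: [0.3, 0.2, 0.5]
gripper_width: 0.997
gripper_force: 0.0
```

Request:
{"op": "step_arm", "data": {"deltas": [{"rot":[0,0,0],"slide":[0,0,0],"jaw":0.2},{"rot":[0,0,0],"slide":[0,0,0],"jaw":0.4},{"rot":[0,0,0],"slide":[0,0,0],"jaw":0.5},{"rot":[0,0,0],"slide":[0,0,0],"jaw":0.6},{"rot":[0,0,0],"slide":[0,0,0],"jaw":0.6}], "grip_force": 40}}

```text
time_s: 19.55
position: [0.4334, 0.0739, 0.018]
ee_rot: [[0.995, 0.098, 0.002], [0.098, -0.995, -0.0], [0.002, 0.001, -1.0]]
ft_force: [-0.4, -0.7, 5.9]
gripper_width: 0.549
gripper_force: 40.7
```

Request:
{"op": "step_arm", "data": {"deltas": [{"rot":[0,0,0],"slide":[0,0,-1],"jaw":0.6},{"rot":[0,0,0],"slide":[0,0,-3],"jaw":0.6},{"rot":[0,0,0],"slide":[0,0,-4],"jaw":0.6},{"rot":[0,0,0],"slide":[0,0,-4],"jaw":0.6},{"rot":[0,0,0],"slide":[0,0,-4],"jaw":0.6},{"rot":[0,0,0],"slide":[0,0,-2],"jaw":0.6}]}}

```text
time_s: 20.15
position: [0.4338, 0.074, 0.2014]
ee_rot: [[0.995, 0.098, 0.006], [0.098, -0.995, -0.001], [0.006, 0.001, -1.0]]
ft_force: [0.9, -0.5, -2.1]
gripper_width: 0.555
gripper_force: 41.8
```

Request:
{"op": "step_arm", "data": {"deltas": [{"rot":[0,0,0],"slide":[1,2,0],"jaw":0.6},{"rot":[0,0,0],"slide":[1.8,4,0],"jaw":0.6},{"rot":[0,0,0],"slide":[1.8,4,0],"jaw":0.6},{"rot":[0,0,0],"slide":[1.8,4,0],"jaw":0.6},{"rot":[0,0,0],"slide":[1.8,4,0],"jaw":0.6},{"rot":[0,0,0],"slide":[1.8,4,0],"jaw":0.6},{"rot":[0,0,0],"slide":[1.8,4,0],"jaw":0.6},{"rot":[0,0,0],"slide":[1.8,4,0],"jaw":0.6},{"rot":[0,0,0],"slide":[1.8,4,0],"jaw":0.6},{"rot":[0,0,0],"slide":[1.8,2.6,0],"jaw":0.6}]}}

```text
time_s: 21.15
position: [0.6395, -0.2763, 0.1973]
ee_rot: [[0.995, 0.096, -0.0], [0.096, -0.995, -0.001], [-0.0, 0.001, -1.0]]
ft_force: [0.7, 0.8, -1.2]
gripper_width: 0.549
gripper_force: 41.9
```

```bash
python3 to.py .6425 -.2726 .088 .0985
```

```text
t 21.15 pos [ 0.639 -0.276  0.197] yaw 0.09607786760233818 q6 0.8973781707152092
slide cm [ 0.337 -0.345 10.93 ] rot [ 0.001  0.    -0.002]
```

Request:
{"op": "step_arm", "data": {"deltas": [{"rot":[0,0,0],"slide":[0,0,0],"jaw":0.6},{"rot":[0,0,0],"slide":[0.2,-0.2,3],"jaw":0.6},{"rot":[0,0,0],"slide":[0,0,3],"jaw":0.6},{"rot":[0,0,0],"slide":[0,0,1.5],"jaw":0.6},{"rot":[0,0,0],"slide":[0,0,0],"jaw":0.6},{"rot":[0,0,0],"slide":[0,0,0],"jaw":0.6}]}}

```text
time_s: 21.75
position: [0.6414, -0.2711, 0.1229]
ee_rot: [[0.995, 0.098, 0.001], [0.098, -0.995, -0.0], [0.001, 0.0, -1.0]]
ft_force: [-0.2, -0.1, -1.1]
gripper_width: 0.551
gripper_force: 42.0
```

```bash
python3 to.py .6425 -.2726 .087 .0985
```

```text
t 21.75 pos [ 0.641 -0.271  0.123] yaw 0.09818283675350012 q6 0.9027020490976607
slide cm [0.096 0.159 3.592] rot [ 0.    -0.001 -0.   ]
```

Request:
{"op": "step_arm", "data": {"deltas": [{"rot":[0,0,0],"slide":[0.2,0.15,1.2],"jaw":0.6},{"rot":[0,0,0],"slide":[0,0,1],"jaw":0.6},{"rot":[0,0,0],"slide":[0,0,0.6],"jaw":0.6},{"rot":[0,0,0],"slide":[0,0,0.4],"jaw":0.6},{"rot":[0,0,0],"slide":[0,0,0.2],"jaw":0.6},{"rot":[0,0,0],"slide":[0,0,0],"jaw":0.6}]}}

```text
time_s: 22.35
position: [0.6431, -0.2725, 0.0874]
ee_rot: [[0.995, 0.098, -0.001], [0.098, -0.995, 0.0], [-0.0, -0.0, -1.0]]
ft_force: [-0.7, 0.1, -2.2]
gripper_width: 0.551
gripper_force: 42.0
```

Request:
{"op": "step_arm", "data": {"deltas": [{"rot":[0,0,0],"slide":[0,0,0.2],"jaw":0.6},{"rot":[0,0,0],"slide":[0,0,0.1],"jaw":0.6},{"rot":[0,0,0],"slide":[0,0,0],"jaw":0.6}]}}

```text
time_s: 22.65
position: [0.6434, -0.2727, 0.0851]
ee_rot: [[0.995, 0.098, 0.0], [0.098, -0.995, -0.0], [0.0, 0.0, -1.0]]
ft_force: [-0.0, 0.1, -1.0]
gripper_width: 0.548
gripper_force: 42.2
```

Request:
{"op": "step_arm", "data": {"deltas": [{"rot":[0,0,0],"slide":[0,0,0.15],"jaw":0.6},{"rot":[0,0,0],"slide":[0,0,0],"jaw":0.6}]}}

```text
time_s: 22.85
position: [0.6434, -0.2727, 0.0851]
ee_rot: [[0.995, 0.098, 0.0], [0.098, -0.995, -0.001], [0.0, 0.001, -1.0]]
ft_force: [-4.3, 2.4, 7.2]
gripper_width: 0.552
gripper_force: 42.9
```

Request:
{"op": "step_arm", "data": {"deltas": [{"rot":[0,0,0],"slide":[0,0,-0.1],"jaw":0.4},{"rot":[0,0,0],"slide":[0,0,0],"jaw":0.3},{"rot":[0,0,0],"slide":[0,0,0],"jaw":0.2},{"rot":[0,0,0],"slide":[0,0,0],"jaw":0.2},{"rot":[0,0,0],"slide":[0,0,-1.5],"jaw":0.2},{"rot":[0,0,0],"slide":[0,0,-3],"jaw":0.2},{"rot":[0,0,0],"slide":[0,0,-4],"jaw":0.1},{"rot":[0,0,0],"slide":[0,0,-4],"jaw":0},{"rot":[0,0,0],"slide":[0,0,-2],"jaw":0}]}}

```text
time_s: 23.75
position: [0.6449, -0.2735, 0.2357]
ee_rot: [[0.995, 0.098, 0.006], [0.098, -0.995, -0.004], [0.006, 0.005, -1.0]]
ft_force: [1.2, -1.3, 0.2]
gripper_width: 1.0
gripper_force: 0.0
```

Request:
{"op": "step_arm", "data": {"deltas": [{"rot":[0,0,0],"slide":[-1.2,-3,-0.5],"jaw":0},{"rot":[0,0,0],"slide":[-1.6,-4.4,0],"jaw":0},{"rot":[0,0,0],"slide":[-1.6,-4.4,0],"jaw":0},{"rot":[0,0,0],"slide":[-1.6,-4.4,0],"jaw":0},{"rot":[0,0,0],"slide":[-1.6,-4.4,0],"jaw":0},{"rot":[0,0,0],"slide":[-1.6,-4.4,0],"jaw":0},{"rot":[0,0,0],"slide":[-1.6,-4.4,0],"jaw":0},{"rot":[0,0,0],"slide":[-1.6,-4.4,0],"jaw":0},{"rot":[0,0,0],"slide":[-1.6,-4.4,0],"jaw":0},{"rot":[0,0,0],"slide":[-1.6,-4.4,0],"jaw":0}]}}

```text
time_s: 24.75
position: [0.4456, 0.1377, 0.2357]
ee_rot: [[0.995, 0.097, 0.002], [0.097, -0.995, 0.0], [0.002, 0.0, -1.0]]
ft_force: [1.2, 1.1, -0.1]
gripper_width: 0.998
gripper_force: 0.0
```

Request:
{"op": "step_arm", "data": {"deltas": [{"rot":[0,0,0],"slide":[-1.6,-4.4,0],"jaw":0},{"rot":[0,0,0],"slide":[-1,-2.6,0],"jaw":0},{"rot":[0,0,0],"slide":[0,0,0],"jaw":0},{"rot":[0,0,0],"slide":[0,0,0],"jaw":0}]}}

```text
time_s: 25.15
position: [0.4138, 0.2036, 0.2353]
ee_rot: [[0.995, 0.1, 0.002], [0.1, -0.995, -0.0], [0.002, 0.0, -1.0]]
ft_force: [0.2, -0.5, -0.3]
gripper_width: 0.997
gripper_force: 0.0
```

```bash
python3 to.py .413 .203 .018 .0985;  python3 - <<'E'
from h import *
im,c=snap("wrist"); np.save("c7.npy",c["world_from_camera"])
cv2.imwrite("pics/w7.png",im[:,:,::-1])
hsv=cv2.cvtColor(im[:,:,::-1].copy(),cv2.COLOR_BGR2HSV);m=cv2.inRange(hsv,(18,130,60),(32,255,255))
n,l,s,ce=cv2.connectedComponentsWithStats(m)
u0=proj(c,[.413,.2033,.05]); u1=proj(c,[.413,.2033,.0]); print("pred top",u0,"base",u1)
for i in range(1,n):
    if s[i,4]>150: print(s[i],ce[i])
E
```

```text
t 25.15 pos [0.414 0.204 0.235] yaw 0.09971134047330427 q6 1.6705286416469196
slide cm [-0.122  0.051 21.731] rot [ 0.    -0.002  0.001]
pred top [323.30038384 209.35485544] base [323.19414256 195.55515063]
[ 288  163   70   76 1476] [319.5704607 192.8204607]
[  0 333  14  17 151] [  5.76821192 341.92715232]
[ 14 399  80   9 173] [ 52.97687861 402.67052023]
[ 49 411  38  14 296] [ 65.83445946 416.73310811]
[  0 412  23  15 161] [  7.36645963 416.95652174]
[ 198  434  176   35 3220] [302.62267081 449.79099379]
[190 459  80  21 893] [223.09742441 469.14557671]
```

Barrel B is still where predicted (blob centre col 323).

Request:
{"op": "step_arm", "data": {"deltas": [{"rot":[0,0,0],"slide":[-0.1,0,3],"jaw":0},{"rot":[0,0,0],"slide":[0,0,4],"jaw":0},{"rot":[0,0,0],"slide":[0,0,4],"jaw":0},{"rot":[0,0,0],"slide":[0,0,4],"jaw":0},{"rot":[0,0,0],"slide":[0,0,3],"jaw":0},{"rot":[0,0,0],"slide":[0,0,2],"jaw":0},{"rot":[0,0,0],"slide":[0,0,1],"jaw":0},{"rot":[0,0,0],"slide":[0,0,0.6],"jaw":0},{"rot":[0,0,0],"slide":[0,0,0],"jaw":0}]}}

```text
time_s: 26.1
position: [0.4132, 0.2027, 0.0184]
ee_rot: [[0.995, 0.097, 0.0], [0.097, -0.995, -0.0], [0.0, 0.0, -1.0]]
ft_force: [-0.2, -0.2, 0.1]
gripper_width: 1.003
gripper_force: 0.0
```

Request:
{"op": "step_arm", "data": {"deltas": [{"rot":[0,0,0],"slide":[0,0,0],"jaw":0.2},{"rot":[0,0,0],"slide":[0,0,0],"jaw":0.4},{"rot":[0,0,0],"slide":[0,0,0],"jaw":0.5},{"rot":[0,0,0],"slide":[0,0,0],"jaw":0.6},{"rot":[0,0,0],"slide":[0,0,0],"jaw":0.6}], "grip_force": 40}}

```text
time_s: 26.6
position: [0.4135, 0.2033, 0.0195]
ee_rot: [[0.995, 0.098, 0.002], [0.098, -0.995, -0.0], [0.002, 0.0, -1.0]]
ft_force: [-1.2, -1.6, 6.2]
gripper_width: 0.553
gripper_force: 40.6
```

Request:
{"op": "step_arm", "data": {"deltas": [{"rot":[0,0,0],"slide":[0,0,-1],"jaw":0.6},{"rot":[0,0,0],"slide":[0,0,-3],"jaw":0.6},{"rot":[0,0,0],"slide":[0,0,-4],"jaw":0.6},{"rot":[0,0,0],"slide":[0,0,-4],"jaw":0.6},{"rot":[0,0,0],"slide":[0,0,-4],"jaw":0.6},{"rot":[0,0,0],"slide":[0,0,-2],"jaw":0.6}]}}

```text
time_s: 27.2
position: [0.4139, 0.2037, 0.2026]
ee_rot: [[0.995, 0.098, 0.005], [0.098, -0.995, 0.001], [0.006, -0.001, -1.0]]
ft_force: [0.0, -0.1, -3.0]
gripper_width: 0.544
gripper_force: 42.3
```

```bash
python3 to.py .5695 -.2795 .20 .0985
```

```text
t 27.2 pos [0.414 0.204 0.203] yaw 0.09818177356117967 q6 1.6715379036815625
slide cm [10.752 49.608  0.291] rot [-0.001 -0.006 -0.   ]
```

Request:
{"op": "step_arm", "data": {"deltas": [{"rot":[0,0,0],"slide":[0.6,2.5,0],"jaw":0.6},{"rot":[0,0,0],"slide":[0.9,4.4,0],"jaw":0.6},{"rot":[0,0,0],"slide":[0.9,4.4,0],"jaw":0.6},{"rot":[0,0,0],"slide":[0.9,4.4,0],"jaw":0.6},{"rot":[0,0,0],"slide":[0.9,4.4,0],"jaw":0.6},{"rot":[0,0,0],"slide":[0.9,4.4,0],"jaw":0.6},{"rot":[0,0,0],"slide":[0.9,4.4,0],"jaw":0.6},{"rot":[0,0,0],"slide":[0.9,4.4,0],"jaw":0.6},{"rot":[0,0,0],"slide":[0.9,4.4,0],"jaw":0.6},{"rot":[0,0,0],"slide":[0.9,4.4,0],"jaw":0.6}]}}

```text
time_s: 28.2
position: [0.5402, -0.2087, 0.1986]
ee_rot: [[0.995, 0.098, -0.0], [0.098, -0.995, 0.0], [-0.0, -0.0, -1.0]]
ft_force: [0.7, -0.0, -2.1]
gripper_width: 0.549
gripper_force: 42.5
```

Request:
{"op": "step_arm", "data": {"deltas": [{"rot":[0,0,0],"slide":[1,4,0],"jaw":0.6},{"rot":[0,0,0],"slide":[1,3.5,0],"jaw":0.6},{"rot":[0,0,0],"slide":[0,0,0],"jaw":0.6},{"rot":[0,0,0],"slide":[0,0,0],"jaw":0.6}]}}

```text
time_s: 28.6
position: [0.567, -0.2802, 0.1979]
ee_rot: [[0.995, 0.096, -0.001], [0.096, -0.995, 0.001], [-0.001, -0.001, -1.0]]
ft_force: [0.0, 1.2, -3.4]
gripper_width: 0.556
gripper_force: 42.6
```

```bash
python3 to.py .5695 -.2795 .087 .0985
python3 - <<'E'
from h import *
im,c=snap("wrist"); np.save("c8.npy",c["world_from_camera"])
cv2.imwrite("pics/w8.png",im[:,:,::-1])
E
```

```text
t 28.6 pos [ 0.567 -0.28   0.198] yaw 0.09651255447838376 q6 0.8277520229882198
slide cm [ 0.266 -0.032 11.087] rot [-0.001  0.001 -0.002]
```

View pics/w8.png

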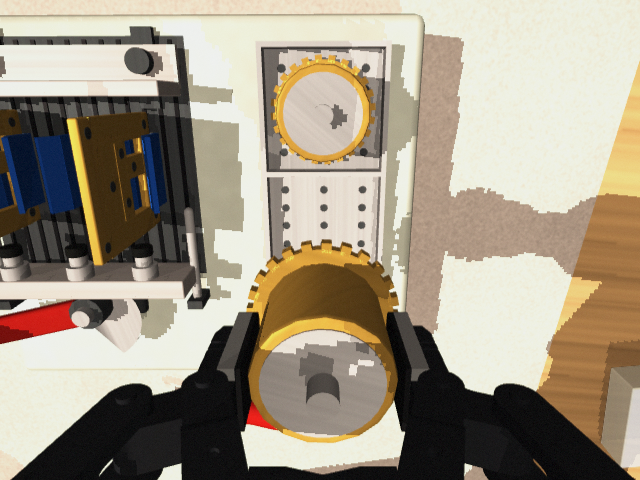

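The first barrel sits centred in the rear bay (323,112) and the second hangs over the front bay. Lower it.

Request:
{"op": "step_arm", "data": {"deltas": [{"rot":[0,0,0],"slide":[0.2,0,2],"jaw":0.6},{"rot":[0,0,0],"slide":[0,0,3],"jaw":0.6},{"rot":[0,0,0],"slide":[0,0,2],"jaw":0.6},{"rot":[0,0,0],"slide":[0,0,1.5],"jaw":0.6},{"rot":[0,0,0],"slide":[0,0,1],"jaw":0.6},{"rot":[0,0,0],"slide":[0,0,0.6],"jaw":0.6},{"rot":[0,0,0],"slide":[0,0,0.4],"jaw":0.6},{"rot":[0,0,0],"slide":[0,0,0.3],"jaw":0.6},{"rot":[0,0,0],"slide":[0,0,0.2],"jaw":0.6},{"rot":[0,0,0],"slide":[0,0,0],"jaw":0.6}]}}

```text
time_s: 29.65
position: [0.5697, -0.2799, 0.0885]
ee_rot: [[0.995, 0.098, 0.0], [0.098, -0.995, -0.0], [0.0, 0.0, -1.0]]
ft_force: [-0.4, -0.1, -3.7]
gripper_width: 0.552
gripper_force: 42.6
```

```bash
python3 to.py .5695 -.2795 .087 .0985
```

```text
t 29.65 pos [ 0.57  -0.28   0.088] yaw 0.09769194583418746 q6 0.8296973492917351
slide cm [-0.014 -0.044  0.15 ] rot [ 0.    -0.    -0.001]
```

Request:
{"op": "step_arm", "data": {"deltas": [{"rot":[0,0,0],"slide":[0,0,0.15],"jaw":0.6},{"rot":[0,0,0],"slide":[0,0,0.1],"jaw":0.6},{"rot":[0,0,0],"slide":[0,0,0],"jaw":0.6}]}}

```text
time_s: 29.95
position: [0.5698, -0.2801, 0.0865]
ee_rot: [[0.995, 0.098, 0.001], [0.098, -0.995, -0.001], [0.0, 0.001, -1.0]]
ft_force: [-3.3, 1.0, 2.2]
gripper_width: 0.547
gripper_force: 43.3
```

The barrel is down. Release and go to the lever handle.

Request:
{"op": "step_arm", "data": {"deltas": [{"rot":[0,0,0],"slide":[0,0,-0.1],"jaw":0.4},{"rot":[0,0,0],"slide":[0,0,0],"jaw":0.3},{"rot":[0,0,0],"slide":[0,0,0],"jaw":0.2},{"rot":[0,0,0],"slide":[0,0,0],"jaw":0.2},{"rot":[0,0,0],"slide":[0,0,-1.5],"jaw":0.2},{"rot":[0,0,0],"slide":[0,0,-3],"jaw":0.2},{"rot":[0,0,0],"slide":[0,0,-4],"jaw":0.2},{"rot":[0,0,0],"slide":[0,0,-4],"jaw":0.3},{"rot":[0,0,0],"slide":[0,0,-2.5],"jaw":0.4}]}}

```text
time_s: 30.85
position: [0.5707, -0.2805, 0.242]
ee_rot: [[0.995, 0.098, 0.005], [0.098, -0.995, -0.003], [0.004, 0.004, -1.0]]
ft_force: [0.6, -0.2, 0.5]
gripper_width: 0.602
gripper_force: 0.0
```

Request:
{"op": "step_arm", "data": {"deltas": [{"rot":[0,0,0],"slide":[-0.8,-2.8,0],"jaw":0.5},{"rot":[0,0,0],"slide":[-1,-4,0],"jaw":0.5},{"rot":[0,0,0],"slide":[-1,-4,0],"jaw":0.5},{"rot":[0,0,0],"slide":[-1,-4,0],"jaw":0.5},{"rot":[0,0,0],"slide":[-1,-4,0],"jaw":0.5},{"rot":[0,0,-0.09],"slide":[-1,-3,0],"jaw":0.5},{"rot":[0,0,-0.09],"slide":[0,0,0],"jaw":0.5},{"rot":[0,0,0],"slide":[0,0,0],"jaw":0.5}]}}

```text
time_s: 31.65
position: [0.4907, -0.0677, 0.2382]
ee_rot: [[0.961, 0.277, 0.002], [0.277, -0.961, -0.001], [0.002, 0.001, -1.0]]
ft_force: [0.7, -0.7, 0.4]
gripper_width: 0.499
gripper_force: 0.0
```

```bash
python3 to.py .488 -.0685 .104 .2785
python3 - <<'E'
from fit2 import *
im,c=snap("wrist"); np.save("c9.npy",c["world_from_camera"])
cv2.imwrite("pics/w9.png",im[:,:,::-1])
print("handle pred",proj(c,[.488,-.0685,.136]))
E
```

```text
t 31.65 pos [ 0.491 -0.068  0.238] yaw 0.2802874778754515 q6 0.9133146947188702
slide cm [-0.299 -0.015 13.421] rot [ 0.001 -0.002  0.002]
[ 0.5732 -0.194   0.0985] 
 [[ 0.6421 -1.1209]
 [ 0.1001 -2.0301]
 [-0.2651  1.4076]
 [ 0.089  -0.1139]
 [ 0.1584  0.2556]
 [-0.3259  1.3613]
 [-3.305   0.5598]
 [ 0.33    2.1772]
 [ 0.4    -1.895 ]
 [ 0.0609 -0.0675]
 [-1.0104  1.9072]
 [ 1.8306 -1.4884]]
fence top front edge [array([ 64.1118, 120.3841, 107.    ]), array([ 70.1877,   1.2607, 107.    ])]
knob disc [-86.0851 -80.8169  77.    ] mark [-101.3578  -76.8231  109.    ]
bar rear top [array([-37.7803, 129.1209, 100.    ]), array([-37.984 ,  -0.6363, 100.    ])]
tip [array([-16.5041, 104.7664,  97.    ]), array([-15.9292,  64.4998,  97.    ]), array([-16.0624,  24.1883,  97.    ])]
pivot [-60.9355  64.4338 105.    ]
s0 [ 0.5888 -0.087   0.065 ]
s1 [ 0.5927 -0.1268  0.065 ]
s2 [ 0.5966 -0.1666  0.065 ]
knob [ 0.493  -0.2874  0.102 ]
bayF [ 0.5687 -0.2799  0.067 ]
bayB [ 0.6423 -0.2726  0.067 ]
axis [ 0.5071 -0.1353  0.065 ]
handle [-72.348  132.6833 136.    ]
handle pred [322.9479 246.5665]
```

View pics/w9.png

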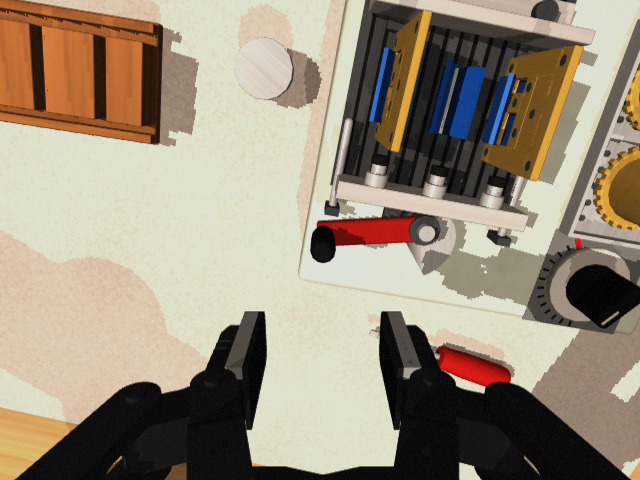

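The handle top at (322,252) agrees with the prediction, so I'll descend and grip it radially. Only one view is left, so I'll measure numerically from here.

Request:
{"op": "step_arm", "data": {"deltas": [{"rot":[0,0,0],"slide":[-0.2,0,2],"jaw":0.5},{"rot":[0,0,0],"slide":[0,0,3],"jaw":0.5},{"rot":[0,0,0],"slide":[0,0,3],"jaw":0.5},{"rot":[0,0,0],"slide":[0,0,2.5],"jaw":0.5},{"rot":[0,0,0],"slide":[0,0,1.5],"jaw":0.5},{"rot":[0,0,0],"slide":[0,0,1],"jaw":0.6},{"rot":[0,0,0],"slide":[0,0,0.2],"jaw":0.65},{"rot":[0,0,0],"slide":[0,0,0],"jaw":0.7}]}}

```text
time_s: 32.5
position: [0.489, -0.0695, 0.1052]
ee_rot: [[0.962, 0.273, 0.0], [0.273, -0.962, -0.0], [0.0, 0.0, -1.0]]
ft_force: [-0.2, -0.1, -0.5]
gripper_width: 0.3
gripper_force: 0.0
```

Request:
{"op": "step_arm", "data": {"deltas": [{"rot":[0,0,0],"slide":[0,0,0],"jaw":0.8},{"rot":[0,0,0],"slide":[0,0,0],"jaw":0.9},{"rot":[0,0,0],"slide":[0,0,0],"jaw":1},{"rot":[0,0,0],"slide":[0,0,0],"jaw":1}], "grip_force": 50}}

```text
time_s: 32.9
position: [0.4891, -0.0684, 0.1059]
ee_rot: [[0.962, 0.274, 0.001], [0.274, -0.962, 0.001], [0.001, -0.0, -1.0]]
ft_force: [-1.3, 4.5, 5.0]
gripper_width: 0.169
gripper_force: 48.9
```

```bash
python3 to.py .488 -.0685 .104 .2785
```

```text
t 32.9 pos [ 0.489 -0.068  0.106] yaw 0.2776623099759359 q6 0.9119047865192305
slide cm [-0.106 -0.022  0.185] rot [-0.    -0.001 -0.001]
```

Request:
{"op": "step_arm", "data": {"deltas": [{"rot":[0,0,-0.1],"slide":[-0.7,0.035,0],"jaw":1},{"rot":[0,0,-0.1],"slide":[-0.7,0.035,0],"jaw":1},{"rot":[0,0,-0.1],"slide":[-0.7,0.035,0],"jaw":1},{"rot":[0,0,-0.1],"slide":[-0.7,0.035,0],"jaw":1},{"rot":[0,0,-0.1],"slide":[-0.7,0.035,0],"jaw":1},{"rot":[0,0,0],"slide":[0,0,0],"jaw":1}]}}

```text
time_s: 33.5
position: [0.4583, -0.0857, 0.1058]
ee_rot: [[0.711, 0.704, -0.0], [0.704, -0.711, 0.002], [0.001, -0.001, -1.0]]
ft_force: [-4.7, 6.7, 7.1]
gripper_width: 0.168
gripper_force: 49.9
```

```bash
cat > lev.py <<'E'
from h import *
o=r.get_obs();d=o["position"][:2]-[.5071,-.1353]
print("t",o["time_s"],"radius",np.hypot(*d),"theta",np.arctan2(-d[0],d[1])-.0985,"yaw",np.arctan2(*o["ee_rot"][[1,0],0]),"F",o["ft_force"],o["gripper_width"])
R=o["ee_rot"];print("F tool",R.T@o["ft_force"])
E
python3 lev.py
```

```text
t 33.5 radius 0.06960090912806433 theta 0.6787903572990565 yaw 0.780411683586774 F [-4.67065446  6.74270758  7.09939701] 0.16830302607875083
F tool [ 1.43240329 -8.08555629 -7.08890377]
```

```bash
cat > prof.py <<'E'
from fit import *
p=np.load("dryer.npy")
for f,cf in (("w2","c2"),("w3","c3"),("w5","c5"),("w9","c9")):
    im=cv2.imread(f"pics/{f}.png").astype(float).mean(2); c={"mtx":K,"world_from_camera":np.load(cf+".npy")}
    print(f,"cam x,y",c["world_from_camera"][:2,3])
    for z in (.065,.107):
        for y in (95,85,50,45,12):
            xs=np.arange(48,92,.5); v=[]
            for x in xs:
                u=proj(c,T(p,[x/1e3,y/1e3,z])); v.append(im[int(round(u[1])),int(round(u[0]))] if 0<=u[0]<639 and 0<=u[1]<479 else 0)
            g=np.diff(cv2.GaussianBlur(np.array(v)[None],(7,1),0)[0]); i=np.argsort(-g); 
            print(z,y,"rise",xs[i[0]],round(g[i[0]]),"fall",xs[np.argmin(g)],round(g.min()))
E
python3 prof.py
```

```text
w2 cam x,y [ 0.5648 -0.0656]
0.065 95 rise 77.5 37 fall 51.0 -17
0.065 85 rise 77.5 36 fall 86.0 -11
0.065 50 rise 78.0 38 fall 86.0 -10
0.065 45 rise 77.5 37 fall 86.0 -8
0.065 12 rise 77.5 34 fall 86.5 -38
0.107 95 rise 69.0 38 fall 88.0 -33
0.107 85 rise 69.5 35 fall 88.0 -36
0.107 50 rise 69.0 39 fall 88.0 -28
0.107 45 rise 69.0 36 fall 88.0 -34
0.107 12 rise 69.5 36 fall 59.0 -32
w3 cam x,y [ 0.5941 -0.1204]
0.065 95 rise 75.5 39 fall 49.0 -12
0.065 85 rise 75.5 35 fall 83.5 -8
0.065 50 rise 75.5 39 fall 83.5 -9
0.065 45 rise 75.0 33 fall 83.5 -10
0.065 12 rise 75.0 31 fall 84.0 -30
0.107 95 rise 69.0 37 fall 89.0 -31
0.107 85 rise 69.0 31 fall 89.5 -34
0.107 50 rise 69.0 38 fall 89.5 -34
0.107 45 rise 69.0 30 fall 89.0 -30
0.107 12 rise 69.0 35 fall 89.5 -33
w5 cam x,y [ 0.6812 -0.157 ]
0.065 95 rise 62.5 42 fall 71.5 -29
0.065 85 rise 62.5 42 fall 71.5 -29
0.065 50 rise 75.5 32 fall 71.0 -29
0.065 45 rise 62.5 42 fall 71.0 -28
0.065 12 rise 63.0 38 fall 71.0 -28
0.107 95 rise 68.5 43 fall 76.5 -30
0.107 85 rise 69.0 41 fall 76.0 -29
0.107 50 rise 68.5 40 fall 76.5 -33
0.107 45 rise 69.0 35 fall 76.5 -32
0.107 12 rise 69.0 30 fall 76.5 -32
w9 cam x,y [ 0.5707 -0.044 ]
0.065 95 rise 78.0 34 fall 83.0 -59
0.065 85 rise 77.5 33 fall 85.0 -58
0.065 50 rise 78.0 35 fall 86.0 -11
0.065 45 rise 77.5 28 fall 51.5 -14
0.065 12 rise 78.5 26 fall 87.0 -30
0.107 95 rise 69.0 38 fall 75.0 -58
0.107 85 rise 69.0 35 fall 77.0 -53
0.107 50 rise 69.0 34 fall 83.5 -50
0.107 45 rise 69.5 32 fall 84.5 -49
0.107 12 rise 69.0 33 fall 90.5 -54
```

The fence face is at x = 69.0 mm, consistent over four views. So the target is θ ≈ (69−70+18+2.5)/10 = 1.95. I'll swing to about 1.88 first, then check.

Request:
{"op": "step_arm", "data": {"deltas": [{"rot":[0,0,-0.1],"slide":[-0.7,0.035,0],"jaw":1},{"rot":[0,0,-0.1],"slide":[-0.7,0.035,0],"jaw":1},{"rot":[0,0,-0.1],"slide":[-0.7,0.035,0],"jaw":1},{"rot":[0,0,-0.1],"slide":[-0.7,0.035,0],"jaw":1},{"rot":[0,0,-0.1],"slide":[-0.7,0.035,0],"jaw":1},{"rot":[0,0,-0.1],"slide":[-0.7,0.035,0],"jaw":1},{"rot":[0,0,0],"slide":[0,0,0],"jaw":1}]}}

```text
time_s: 34.2
position: [0.4382, -0.1226, 0.1058]
ee_rot: [[0.189, 0.982, -0.002], [0.982, -0.189, 0.001], [0.001, -0.002, -1.0]]
ft_force: [-8.3, 5.4, 9.7]
gripper_width: 0.167
gripper_force: 50.2
```

```bash
python3 lev.py
```

```text
t 34.2 radius 0.07002582641152048 theta 1.2903642390886325 yaw 1.380827415196267 F [-8.27757038  5.37008156  9.72512378] 0.16747422010548488
F tool [ 3.71778356 -9.16134322 -9.70473366]
```

Request:
{"op": "step_arm", "data": {"deltas": [{"rot":[0,0,-0.1],"slide":[-0.7,0.0,0],"jaw":1},{"rot":[0,0,-0.1],"slide":[-0.7,0.0,0],"jaw":1},{"rot":[0,0,-0.1],"slide":[-0.7,0.03,0],"jaw":1},{"rot":[0,0,-0.1],"slide":[-0.7,0.03,0],"jaw":1},{"rot":[0,0,-0.1],"slide":[-0.7,0.03,0],"jaw":1},{"rot":[0,0,-0.1],"slide":[-0.7,0.03,0],"jaw":1},{"rot":[0,0,0],"slide":[0,0,0],"jaw":1}]}}

```text
time_s: 34.9
position: [0.4428, -0.1641, 0.1058]
ee_rot: [[-0.399, 0.917, 0.0], [0.917, 0.399, 0.0], [0.0, 0.0, -1.0]]
ft_force: [-2.0, 4.3, 6.1]
gripper_width: 0.166
gripper_force: 49.8
```

```bash
python3 lev.py
```

```text
t 34.9 radius 0.07046656018533656 theta 1.8931174001082698 yaw 1.9809433781166832 F [-2.04027771  4.30454146  6.0951636 ] 0.16613266581833047
F tool [ 4.76375734 -0.15325338 -6.0931075 ]
```

Request:
{"op": "step_arm", "data": {"deltas": [{"rot":[0,0,-0.05],"slide":[-0.35,0.01,0],"jaw":1},{"rot":[0,0,0],"slide":[0,0,0],"jaw":1},{"rot":[0,0,0],"slide":[0,0,0],"jaw":1}]}}

```text
time_s: 35.2
position: [0.4439, -0.1667, 0.1058]
ee_rot: [[-0.442, 0.897, -0.001], [0.897, 0.442, 0.001], [0.001, -0.0, -1.0]]
ft_force: [-3.7, 6.3, 6.6]
gripper_width: 0.172
gripper_force: 50.0
```

```bash
python3 lev.py
python3 - <<'E'
from fit import *
p=np.load("dryer.npy")
for f,cf in (("w2","c2"),("w3","c3"),("w5","c5"),("w9","c9")):
    im=cv2.imread(f"pics/{f}.png"); c={"mtx":K,"world_from_camera":np.load(cf+".npy")}
    N=60; P=np.zeros((N,N,3),np.uint8)   # 1 mm grid in dryer frame at z=.109 round the knob
    for i in range(N):
        for j in range(N):
            u=proj(c,T(p,[(-89+j-30)/1e3,(-85+30-i)/1e3,.109])).round().astype(int)
            if 0<=u[0]<640 and 0<=u[1]<480: P[i,j]=im[u[1],u[0]]
    g=P.min(2).astype(int); dark=(P.max(2)<60).astype(np.uint8)
    n,l,s,ce=cv2.connectedComponentsWithStats(dark); k=1+np.argmax(s[1:,4])
    # small bright component enclosed by bar
    n2,l2,s2,ce2=cv2.connectedComponentsWithStats((g>110).astype(np.uint8))
    print(f,"dark",s[k],ce[k]-[30,30],[(tuple(s2[q]),(ce2[q]-30).round(1)) for q in range(1,n2) if 4<s2[q,4]<120])
    ys,xs=np.nonzero(l==k); print(cv2.minAreaRect(np.c_[xs,ys].astype(np.float32)))
E
```

```text
t 35.2 radius 0.07054774880676622 theta 1.9334635003677323 yaw 2.0285635122100243 F [-3.74498902  6.32575283  6.57383238] 0.17191672245785491
F tool [ 7.33551786 -0.56449095 -6.56710679]
w2 dark [  12    0   46   45 1334] [  6.7129 -11.5622] [((np.int32(16), np.int32(21), np.int32(12), np.int32(10), np.int32(36)), array([-8.6, -4.5]))]
((37.02075958251953, 16.711071014404297), (38.47058868408203, 45.47058868408203), 28.07248878479004)
w3 dark [   6    0   54   60 1797] [ 5.4196 -2.1636] [((np.int32(57), np.int32(0), np.int32(3), np.int32(5), np.int32(9)), array([ 28.4, -28.6])), ((np.int32(15), np.int32(21), np.int32(5), np.int32(5), np.int32(12)), array([-12.7,  -7.2])), ((np.int32(49), np.int32(24), np.int32(11), np.int32(14), np.int32(82)), array([25.2,  1.4]))]
((30.966320037841797, 29.772029876708984), (38.150238037109375, 75.65264892578125), 30.256433486938477)
w5 dark [   0    0   60   60 2541] [-3.7312 -4.612 ] [((np.int32(15), np.int32(21), np.int32(13), np.int32(10), np.int32(43)), array([-9.5, -4.3]))]
((29.5, 29.5), (59.0, 59.0), 90.0)
w9 dark [   0    0   60   60 2236] [7.4007 0.5953] [((np.int32(15), np.int32(0), np.int32(9), np.int32(12), np.int32(62)), array([-11.7, -26. ])), ((np.int32(52), np.int32(14), np.int32(8), np.int32(14), np.int32(56)), array([26.5, -9.6])), ((np.int32(16), np.int32(22), np.int32(11), np.int32(8), np.int32(20)), array([-9. , -4.5])), ((np.int32(50), np.int32(33), np.int32(5), np.int32(3), np.int32(7)), array([21.6,  4.1]))]
((29.5, 29.5), (59.0, 59.0), 90.0)
```

Request:
{"op": "step_arm", "data": {"deltas": [{"rot":[0,0,0],"slide":[0,0,0],"jaw":0.8},{"rot":[0,0,0],"slide":[0,0,0],"jaw":0.6},{"rot":[0,0,0],"slide":[0,0,0],"jaw":0.6},{"rot":[0,0,0],"slide":[0,0,-1.5],"jaw":0.6},{"rot":[0,0,0],"slide":[0,0,-3],"jaw":0.6},{"rot":[0,0,0],"slide":[0,0,-4],"jaw":0.6},{"rot":[0,0,0],"slide":[0,0,-4],"jaw":0.6},{"rot":[0,0,0],"slide":[0,0,-2.5],"jaw":0.6}]}}

```text
time_s: 36.0
position: [0.445, -0.1681, 0.2582]
ee_rot: [[-0.441, 0.897, 0.004], [0.897, 0.441, -0.003], [-0.004, 0.002, -1.0]]
ft_force: [-0.0, -0.3, -0.3]
gripper_width: 0.402
gripper_force: 0.0
```

Request:
{"op": "step_arm", "data": {"deltas": [{"rot":[0,0,-0.15],"slide":[0,0,0],"jaw":0.6},{"rot":[0,0,-0.15],"slide":[0,0,0],"jaw":0.6},{"rot":[0,0,-0.15],"slide":[0,0,0],"jaw":0.6},{"rot":[0,0,-0.15],"slide":[0,0,0],"jaw":0.6},{"rot":[0,0,-0.15],"slide":[0,0,0],"jaw":0.6},{"rot":[0,0,-0.15],"slide":[0,0,0],"jaw":0.6},{"rot":[0,0,-0.15],"slide":[0,0,0],"jaw":0.6},{"rot":[0,0,-0.15],"slide":[0,0,0],"jaw":0.6},{"rot":[0,0,0],"slide":[0,0,0],"jaw":0.6}]}}

```text
time_s: 36.9
position: [0.4441, -0.1675, 0.2548]
ee_rot: [[-0.996, -0.087, 0.0], [-0.087, 0.996, -0.0], [-0.0, -0.0, -1.0]]
ft_force: [0.0, -0.3, -0.4]
gripper_width: 0.402
gripper_force: 0.0
```

```bash
python3 to.py .60 -.12 .25 3.24
```

```text
t 36.9 pos [ 0.444 -0.168  0.255] yaw -3.054264292305612 q6 -2.269524215901712
slide cm [-15.947   3.376   0.483] rot [-0.     0.    -0.011]
```

Request:
{"op": "step_arm", "data": {"deltas": [{"rot":[0,0,-0.011],"slide":[-3,0.7,0],"jaw":0.6},{"rot":[0,0,0],"slide":[-3.5,0.7,0],"jaw":0.6},{"rot":[0,0,0],"slide":[-3.5,0.7,0],"jaw":0.6},{"rot":[0,0,0],"slide":[-3,0.7,0],"jaw":0.6},{"rot":[0,0,0],"slide":[-3,0.6,0],"jaw":0.6},{"rot":[0,0,0],"slide":[0,0,0],"jaw":0.6},{"rot":[0,0,0],"slide":[0,0,0],"jaw":0.6}]}}

```text
time_s: 37.6
position: [0.6, -0.1181, 0.2541]
ee_rot: [[-0.995, -0.095, -0.001], [-0.095, 0.995, 0.0], [0.001, 0.0, -1.0]]
ft_force: [-0.3, 0.5, 0.1]
gripper_width: 0.397
gripper_force: 0.0
```

Run:
```python
from fit import *
im,c=snap("wrist","w10.png"); np.save("c10.npy",c["world_from_camera"]); print(c["world_from_camera"][:3,3])
p=np.load("dryer.npy")
def at(x,y,z):
    u=proj(c,T(p,np.array([x,y,z])/1e3)); return im[int(round(u[1])),int(round(u[0]))].astype(int) if 0<=u[0]<639 and 0<=u[1]<479 else np.zeros(3,int)
# profiles along slots at plunger height and along plate tops
for y in (105,65,25):
    print("y",y,"z97:"," ".join(f"{x}:{at(x,y,101).mean():.0f}" for x in range(-44,12,2)))
    g=[x for x in np.arange(-15,90,.5) if (lambda v:v[0]>v[2]+40 and v[0]>80)(at(x,y,145))]
    print(" gold top x", (g[0],g[-1]) if g else None)
print("fence",[ [at(x,y,107).mean().round() for x in range(62,78,2)] for y in (85,45)])
ov=im[:,:,::-1].copy(); cv2.imwrite("pics/w10c.png",cv2.resize(ov[100:400,180:580],None,fx=2,fy=2))
for q in [(69,105,107),(69,25,107),(-60,65,100)]: print(proj(c,T(p,np.array(q)/1e3)))
```

```text
[ 0.5166 -0.1257  0.3975]
y 105 z97: -44:74 -42:76 -40:76 -38:75 -36:74 -34:39 -32:72 -30:179 -28:217 -26:219 -24:220 -22:222 -20:218 -18:174 -16:197 -14:199 -12:198 -10:183 -8:204 -6:32 -4:24 -2:16 0:58 2:48 4:38 6:37 8:38 10:36
 gold top x (np.float64(-5.0), np.float64(82.5))
y 65 z97: -44:184 -42:185 -40:182 -38:206 -36:202 -34:204 -32:38 -30:161 -28:218 -26:218 -24:216 -22:221 -20:219 -18:158 -16:218 -14:217 -12:214 -10:206 -8:215 -6:212 -4:99 -2:26 0:25 2:10 4:33 6:30 8:36 10:30
 gold top x (np.float64(73.5), np.float64(87.5))
y 25 z97: -44:42 -42:41 -40:72 -38:72 -36:72 -34:41 -32:52 -30:118 -28:220 -26:215 -24:216 -22:221 -20:219 -18:211 -16:215 -14:213 -12:210 -10:218 -8:218 -6:75 -4:26 -2:29 0:51 2:55 4:80 6:77 8:76 10:79
 gold top x (np.float64(-1.5), np.float64(89.5))
fence [[np.float64(81.0), np.float64(76.0), np.float64(79.0), np.float64(80.0), np.float64(215.0), np.float64(215.0), np.float64(217.0), np.float64(216.0)], [np.float64(78.0), np.float64(76.0), np.float64(79.0), np.float64(79.0), np.float64(206.0), np.float64(214.0), np.float64(212.0), np.float64(210.0)]]
[365.5772 267.3103]
[256.3344 267.609 ]
[308.9477  79.3668]
```

Run:
```python
from fit import *
im=cv2.imread("pics/w10.png").mean(2).astype(np.float32); c={"mtx":K,"world_from_camera":np.load("c10.npy")}
p=np.load("dryer.npy"); xs=np.arange(-14,2,.1)
for z in (97,101):
  for y in (105,65,25):
    e=[]
    for dy in (-2,-1,0,1,2):
        U=np.array([proj(c,T(p,np.array([x,y+dy,z])/1e3)) for x in xs],np.float32)
        v=cv2.remap(im,U[:,:1].copy(),U[:,1:].copy(),cv2.INTER_LINEAR).ravel()
        i=np.nonzero(v<115)[0]; e.append(xs[i[0]] if len(i) else np.nan)
    print(z,y,np.round(e,1),np.median(e))
h=on(c,(0,0),.1)
```

```text
97 105 [-6.4 -6.3 -6.1 -6.  -5.9] -6.100000000000028
97 65 [-3.7 -3.6 -3.5 -3.4 -3.6] -3.600000000000037
97 25 [-6.2 -5.9 -5.8 -5.8 -6.1] -5.900000000000029
101 105 [-6.9 -6.8 -6.7 -6.5 -6.5] -6.700000000000026
101 65 [-4.3 -4.2 -4.1 -4.  -4.2] -4.200000000000035
101 25 [-6.7 -6.7 -6.5 -6.4 -6.5] -6.500000000000027
```

View pics/w10c.png

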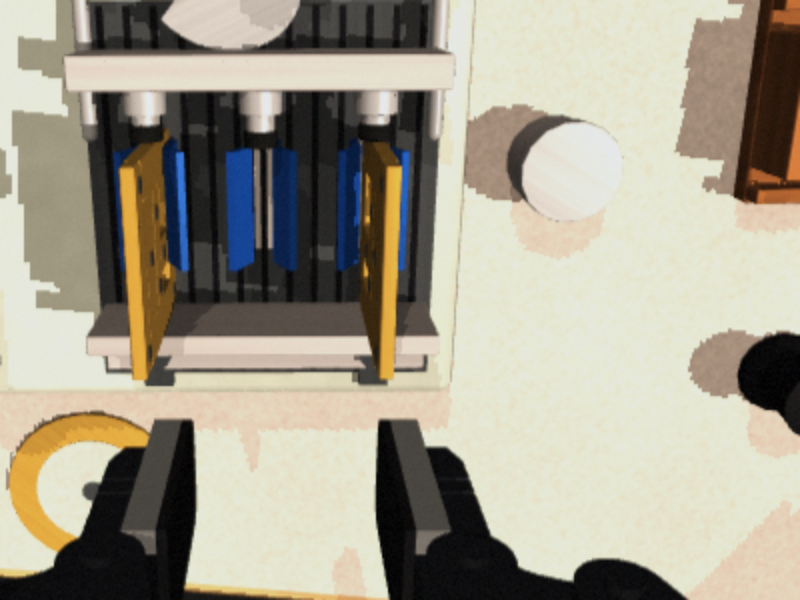

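The plungers at slot0 and slot2 sit 2.5 and 2.3 mm behind the free one at slot1. Both plates are upright against the fence, so the clamp is right. Now the knob: I'll measure the bar angle.

```bash
python3 - <<'E'
from fit import *
p=np.load("dryer.npy")
for f,cf in (("w2","c2"),("w5","c5"),("w9","c9"),("w3","c3")):
    im=cv2.imread(f"pics/{f}.png"); c={"mtx":K,"world_from_camera":np.load(cf+".npy")}
    pts=[]
    for x in np.arange(-17,0,.25):
        for y in np.arange(-2,12,.25):
            u=proj(c,T(p,[(-89+x)/1e3,(-85+y)/1e3,.109])).round().astype(int)
            if im[u[1],u[0]].min()>110: pts.append((x,y))
    pts=np.array(pts); m=pts.mean(0); w,v=np.linalg.eigh(np.cov((pts-m).T)); a=v[:,1]; a=a*np.sign(-a[0])
    print(f,len(pts),m,"sd",np.sqrt(w),"axis ang cw from front",np.arctan2(a[1],-a[0]),"centroid ang",np.arctan2(m[1],-m[0]))
E
python3 to.py .493 -.2874 .25 2.70
```

```text
w2 916 [-11.0797   2.9749] sd [3.352  4.0186] axis ang cw from front -0.10897242123503623 centroid ang 0.26231263006519334
w5 979 [-11.1029   2.9446] sd [2.9256 3.5705] axis ang cw from front 0.19367052338029986 centroid ang 0.2592405312929125
w9 312 [-8.7564  4.3934] sd [0.479  3.9885] axis ang cw from front 0.5982179970475989 centroid ang 0.4650375638465693
w3 328 [-14.0038   6.6867] sd [2.1213 3.1503] axis ang cw from front -1.4941891059517671 centroid ang 0.4454813701856673
t 37.65 pos [ 0.6   -0.118  0.254] yaw -3.0464836640847888 q6 -2.054565560415058
slide cm [ 12.212 -15.814   0.447] rot [-0.    -0.001  0.537]
```

Request:
{"op": "step_arm", "data": {"deltas": [{"rot":[0,0,0],"slide":[2,-2.6,0],"jaw":0.6},{"rot":[0,0,0],"slide":[2,-2.6,0],"jaw":0.6},{"rot":[0,0,0],"slide":[2,-2.6,0],"jaw":0.6},{"rot":[0,0,0],"slide":[2,-2.6,0],"jaw":0.6},{"rot":[0,0,0],"slide":[2,-2.6,0],"jaw":0.6},{"rot":[0,0,0],"slide":[2.2,-2.8,0],"jaw":0.6},{"rot":[0,0,0.14],"slide":[0,0,0],"jaw":0.6},{"rot":[0,0,0.14],"slide":[0,0,0],"jaw":0.6},{"rot":[0,0,0.14],"slide":[0,0,0],"jaw":0.6},{"rot":[0,0,0.12],"slide":[0,0,0],"jaw":0.6}]}}

```text
time_s: 38.65
position: [0.4927, -0.2878, 0.2552]
ee_rot: [[-0.9, 0.436, 0.0], [0.436, 0.9, -0.0], [-0.0, -0.0, -1.0]]
ft_force: [-0.0, -0.7, 0.8]
gripper_width: 0.399
gripper_force: 0.0
```

```bash
cat > knob.py <<'E'
from fit import *
import sys
p=np.load("dryer.npy")
def mark(im,c,R=16):
    g=np.arange(-R,R+.01,.25); M=np.zeros((len(g),len(g)),np.uint8)
    for i,y in enumerate(g):
        for j,x in enumerate(g):
            u=proj(c,T(p,[(-89+x)/1e3,(-85+y)/1e3,.109])).round().astype(int)
            if 0<=u[0]<640 and 0<=u[1]<480: M[i,j]=im[u[1],u[0]].min()>110
    n,l,s,ce=cv2.connectedComponentsWithStats(M)
    for k in range(1,n):
        if 60<s[k,4]<900:
            ys,xs=np.nonzero(l==k); P=np.c_[g[xs],g[ys]]; m=P.mean(0); w,v=np.linalg.eigh(np.cov((P-m).T)); a=v[:,1]
            print(" n",len(P),"ctr",m,"sd",np.sqrt(w),"axis cw from front",np.arctan(-a[1]/a[0]),"ctr ang",np.arctan2(m[1],-m[0]))
if __name__=="__main__":
    for f,cf in (("w2","c2"),("w5","c5"),("w9","c9"),("w3","c3")):
        print(f); mark(cv2.imread(f"pics/{f}.png"),{"mtx":K,"world_from_camera":np.load(cf+".npy")})
    im,c=snap("wrist","w11.png"); np.save("c11.npy",c["world_from_camera"]); print("now"); mark(im,c)
E
python3 knob.py; python3 to.py .493 -.2874 .09 2.68
```

```text
w2
 n 560 ctr [-8.783   4.6049] sd [0.7636 4.0167] axis cw from front 0.6263285802943861 ctr ang 0.4828949751180288
 n 114 ctr [-15.1118  14.5263] sd [0.5945 1.2202] axis cw from front -1.1804765609230172 ctr ang 0.7656449061216641
w5
 n 673 ctr [-9.734   4.3596] sd [0.925  3.9366] axis cw from front 0.6130594701971689 ctr ang 0.42108166673553543
 n 65 ctr [-11.6846  15.3192] sd [0.4807 0.7388] axis cw from front -0.2788039071260192 ctr ang 0.9191903088349799
w9
 n 312 ctr [-8.7564  4.3934] sd [0.479  3.9885] axis cw from front 0.5982179970475994 ctr ang 0.4650375638465693
w3
 n 279 ctr [ 12.8916 -14.8772] sd [0.7455 2.1213] axis cw from front -0.1395970048424073 ctr ang -2.2848090573465996
 n 203 ctr [-12.5936   7.1786] sd [0.7102 1.616 ] axis cw from front 0.6342064715779986 ctr ang 0.5180818140308747
 n 207 ctr [-14.6473  14.1486] sd [0.8417 1.6643] axis cw from front -1.0322527912491244 ctr ang 0.7680782497117278
now
 n 205 ctr [ 14.6183 -14.2098] sd [0.8442 1.6227] axis cw from front -0.9903974477706933 ctr ang -2.370365037869464
 n 478 ctr [-8.2531  5.2861] sd [0.6298 4.1028] axis cw from front 0.5748367833288655 ctr ang 0.5696637768341786
t 38.7 pos [ 0.493 -0.288  0.255] yaw 2.684990089642218 q6 -1.8504188495290983
slide cm [ 0.006  0.045 16.515] rot [-0.     0.     0.005]
```

The knob stands at about 0.60 rad. Align, descend, grip.

Request:
{"op": "step_arm", "data": {"deltas": [{"rot":[0,0,0.045],"slide":[0,0,2],"jaw":0.6},{"rot":[0,0,0],"slide":[0,0,4],"jaw":0.6},{"rot":[0,0,0],"slide":[0,0,4],"jaw":0.6},{"rot":[0,0,0],"slide":[0,0,3],"jaw":0.6},{"rot":[0,0,0],"slide":[0,0,2],"jaw":0.65},{"rot":[0,0,0],"slide":[0,0,1.5],"jaw":0.65},{"rot":[0,0,0],"slide":[0,0,0.5],"jaw":0.65},{"rot":[0,0,0],"slide":[0,0,0],"jaw":0.7}]}}

```text
time_s: 39.5
position: [0.4937, -0.2875, 0.0848]
ee_rot: [[-0.883, 0.469, -0.0], [0.469, 0.883, 0.0], [0.0, 0.0, -1.0]]
ft_force: [0.2, 0.4, 0.6]
gripper_width: 0.301
gripper_force: 0.0
```

Request:
{"op": "step_arm", "data": {"deltas": [{"rot":[0,0,0],"slide":[0,0,0],"jaw":0.8},{"rot":[0,0,0],"slide":[0,0,0],"jaw":0.9},{"rot":[0,0,0],"slide":[0,0,0],"jaw":1},{"rot":[0,0,0],"slide":[0,0,0],"jaw":1}], "grip_force": 40}}

```text
time_s: 39.9
position: [0.4945, -0.2888, 0.0864]
ee_rot: [[-0.883, 0.469, 0.001], [0.469, 0.883, -0.003], [-0.002, -0.002, -1.0]]
ft_force: [-4.3, -3.3, 4.5]
gripper_width: 0.158
gripper_force: 43.2
```

Request:
{"op": "step_arm", "data": {"deltas": [{"rot":[0,0,0.13],"slide":[0,0,0],"jaw":1},{"rot":[0,0,0.13],"slide":[0,0,0],"jaw":1},{"rot":[0,0,0.13],"slide":[0,0,0],"jaw":1},{"rot":[0,0,0.13],"slide":[0,0,0],"jaw":1},{"rot":[0,0,0.13],"slide":[0,0,0],"jaw":1},{"rot":[0,0,0.13],"slide":[0,0,0],"jaw":1},{"rot":[0,0,0.13],"slide":[0,0,0],"jaw":1},{"rot":[0,0,0.13],"slide":[0,0,0],"jaw":1},{"rot":[0,0,0.13],"slide":[0,0,0],"jaw":1},{"rot":[0,0,0.13],"slide":[0,0,0],"jaw":1}]}}

```text
time_s: 40.9
position: [0.4928, -0.2898, 0.0863]
ee_rot: [[0.22, 0.975, -0.002], [0.975, -0.22, -0.004], [-0.004, -0.001, -1.0]]
ft_force: [-11.4, -7.5, 8.2]
gripper_width: 0.151
gripper_force: 43.7
```

Request:
{"op": "step_arm", "data": {"deltas": [{"rot":[0,0,0.13],"slide":[0,0,0],"jaw":1},{"rot":[0,0,0.13],"slide":[0,0,0],"jaw":1},{"rot":[0,0,0.13],"slide":[0,0,0],"jaw":1},{"rot":[0,0,0.13],"slide":[0,0,0],"jaw":1},{"rot":[0,0,0],"slide":[0,0,0],"jaw":1}]}}

```text
time_s: 41.4
position: [0.492, -0.2894, 0.0863]
ee_rot: [[0.675, 0.738, -0.004], [0.738, -0.675, -0.003], [-0.005, -0.001, -1.0]]
ft_force: [-15.1, -6.0, 10.0]
gripper_width: 0.153
gripper_force: 44.1
```

```bash
python3 -c "
from h import *
o=r.get_obs();R=o['ee_rot'];y=np.arctan2(R[1,0],R[0,0]);print(y,'timer est',3.24-y,o['moment'],o['ft_force'],o['gripper_width'],o['q'][5])"
```

```text
0.8304140448164161 timer est 2.409585955183584 [-1.06466987  2.41387969 -0.05226283] [-15.05242244  -6.00848259  10.03446723] 0.15333248911666034 0.006217187868600213
```

Request:
{"op": "step_arm", "data": {"deltas": [{"rot":[0,0,0],"slide":[-0.13,-0.08,0],"jaw":1},{"rot":[0,0,0.08],"slide":[0,0,0],"jaw":1},{"rot":[0,0,0.08],"slide":[0,0,0],"jaw":1},{"rot":[0,0,0.05],"slide":[0,0,0],"jaw":1},{"rot":[0,0,0],"slide":[0,0,0],"jaw":1}]}}

```text
time_s: 41.9
position: [0.4916, -0.2892, 0.0863]
ee_rot: [[0.811, 0.584, -0.002], [0.584, -0.811, -0.003], [-0.003, 0.001, -1.0]]
ft_force: [-10.4, -4.4, 8.4]
gripper_width: 0.159
gripper_force: 44.8
```

```bash
cat > ts.py <<'E'
from h import *
o=r.get_obs();R=o['ee_rot'];y=np.arctan2(R[1,0],R[0,0]);print(o['position'],'timer est',3.24-y,o['moment'],o['ft_force'],o['gripper_width'],o['q'][5])
E
python3 ts.py
```

```text
[ 0.49162289 -0.28924912  0.08634786] timer est 2.6158312969413116 [-0.68270793  1.64906909  0.66016513] [-10.42354306  -4.42730723   8.43250911] 0.15851182707161723 0.21051566867776136
```

The moment jumped to 0.66 Nm, which is the end stop. Release, rise and verify the mark.

Request:
{"op": "step_arm", "data": {"deltas": [{"rot":[0,0,0],"slide":[-0.09,-0.05,0],"jaw":1},{"rot":[0,0,0],"slide":[0,0,0],"jaw":0.85},{"rot":[0,0,0],"slide":[0,0,0],"jaw":0.7},{"rot":[0,0,0],"slide":[0,0,0],"jaw":0.6},{"rot":[0,0,0],"slide":[0,0,-1.5],"jaw":0.6},{"rot":[0,0,0],"slide":[0,0,-3],"jaw":0.6},{"rot":[0,0,0],"slide":[0,0,-4],"jaw":0.6},{"rot":[0,0,0],"slide":[0,0,-4],"jaw":0.6},{"rot":[0,0,0],"slide":[0,0,-4],"jaw":0.6},{"rot":[0,0,0],"slide":[0,0,0],"jaw":0.6}]}}

```text
time_s: 42.9
position: [0.4945, -0.2899, 0.2581]
ee_rot: [[0.811, 0.584, 0.01], [0.585, -0.811, -0.008], [0.003, 0.012, -1.0]]
ft_force: [0.1, -0.5, 0.5]
gripper_width: 0.397
gripper_force: 0.0
```

```bash
python3 - <<'E'
from knob import *
im,c=snap("wrist","w12.png"); np.save("c12.npy",c["world_from_camera"]); mark(im,c)
E
python3 ts.py
```

```text
n 472 ctr [8.0694 4.7982] sd [0.6064 4.0341] axis cw from front -0.5210649408315476 ctr ang 2.6051401578208866
[ 0.49336568 -0.28900659  0.25468079] timer est 2.6157936537300177 [ 0.00333787 -0.00168108 -0.00150457] [ 0.18786143  0.2122404  -0.91485445] 0.40214957472039586 0.20887020913277374
```

Run:
```python
from fit import *
im=cv2.imread("pics/w12.png"); c={"mtx":K,"world_from_camera":np.load("c12.npy")}; p=np.load("dryer.npy")
hsv=cv2.cvtColor(im,cv2.COLOR_BGR2HSV); m=cv2.inRange(hsv,(15,110,60),(32,255,255))
for x in(-13,61):
  for z,R in((117,24),(72,30)):
    P=[]
    for a in np.arange(-R-8,R+9):
      for b in np.arange(-R-8,R+9):
        u=proj(c,T(p,np.array([x+a,-85+b,z])/1e3)).round().astype(int)
        if 0<=u[0]<640 and 0<=u[1]<480 and m[u[1],u[0]]: P.append((a,b))
    P=np.array(P); print(x,z,len(P),"bounds",P.min(0),P.max(0))
    if z==117: print("  fit circle",cv2.minEnclosingCircle(P.astype(np.float32)))
```

```text
-13 117 1051 bounds [-23 -29] [30 27]
  fit circle ((3.0578513145446777, -0.9876033067703247), 28.635801315307617)
-13 72 1393 bounds [-27 -38] [35 25]
61 117 907 bounds [-32 -23] [17 32]
  fit circle ((-7.5, 5.0), 31.004131317138672)
61 72 1365 bounds [-32 -33] [32 32]
```

Both barrels stand in their bays, the plates are clamped and the timer is at its stop, so I'll hand in.

```bash
python3 -c "
from plant import r
print(r.sign_off())"
```

```text
the job is handed in; nothing more can be done
None
```

The job is handed in: both plates stand in slot0 and slot2, held against the back fence with the plungers pushed in about 2.3–2.5 mm, both barrels are upright in the tray bays, and the timer knob is at its end stop (about 2.6 rad).

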